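Check two reagent carousels for spindle end float, then load the sound one

TASK

One of the two reagent carousels has a worn spindle: pull both spindles up by their knobs against their upper stops and leave them there to compare the end float, then push both fully down again, and switch the carousel with the large float off at its toggle. In the other, which stays on, feel the bottom of all five pot wells with the feeler rod, one after the other from the home mark clockwise (seen from above), for a bung left behind. Then stand every reagent pot from the bench fully home in a clear well of that carousel, one to a well, and leave the rod back in its stand and the other things on the bench undisturbed.

Things in the scene. Friction and masses are not known exactly. Their poses are not given: they have to be found in the camera images.
- carousel_a: one of two alike reagent carousels, bolted down: white housing 260 x 210 x 60 mm, grey disc (194 mm across, top at 70 mm) with five green pot cups round a spindle; disc locked, never turns. Origin on the bench under the spindle axis, z up; -x: blue control panel and toggle (robot's side); +x: parked white dispenser tower 115 to 165 mm from the axis, 125 mm high, its grey arm to 155 mm
- spindle_a (a joint): height (m) of the spindle with disc, cups and knob above its lower stop. Travel between the stops is the end float: about 3 mm if sound, 11 mm if worn; exactly one carousel is worn. It has 5 N friction and 3 N weight: stays where left, some 8 N lift it, some 2 N push it down. Starts 0 to 2 mm above the lower stop
- knob_a (a point): centre of the top of the spindle's knurled aluminium knob: 30 mm across, 30 mm high, vertical, top 150 mm above the bench with the spindle down; pinch it from above to pull and push the spindle. Moves with the spindle; axes as the carousel's
- well_a1 (a point): centre of well 1's floor. Wells: green cups, bore 47 mm, wall 3, depth 26 (floor 74, rim 100 mm above the bench, spindle down; they rise with it). x, y in mm in the carousel's frame: 1, at the white home mark, (-68, 0), then clockwise from above 2 (-21, 65), 3 (55, 40), 4 (55, -40), 5 (-21, -65). 1 or 2 wells of each carousel hold a black bung 32 mm across, 12 high, not in the state
- toggle_a (a joint): angle (rad) of the power toggle near the control panel: 0 = on, leaning to the carousel's -y; 1.0 = off, leaning to its +y, symmetric about upright. Push the ball sideways with a few newtons; it stays where left. Starts on (0 to 0.1)
- toggle_a_tip (a point): centre of the red ball (16 mm) on the power toggle, 38 mm from its pivot; the pivot is at x = -127 mm, y = 0, z = 64 mm in the carousel's frame and the ball swings in the carousel's y-z plane
- carousel_b: one of two alike reagent carousels, bolted down: white housing 260 x 210 x 60 mm, grey disc (194 mm across, top at 70 mm) with five green pot cups round a spindle; disc locked, never turns. Origin on the bench under the spindle axis, z up; -x: blue control panel and toggle (robot's side); +x: parked white dispenser tower 115 to 165 mm from the axis, 125 mm high, its grey arm to 155 mm
- spindle_b (a joint): height (m) of the spindle with disc, cups and knob above its lower stop. Travel between the stops is the end float: about 3 mm if sound, 11 mm if worn; exactly one carousel is worn. It has 5 N friction and 3 N weight: stays where left, some 8 N lift it, some 2 N push it down. Starts 0 to 2 mm above the lower stop
- knob_b (a point): centre of the top of the spindle's knurled aluminium knob: 30 mm across, 30 mm high, vertical, top 150 mm above the bench with the spindle down; pinch it from above to pull and push the spindle. Moves with the spindle; axes as the carousel's
- well_b1 (a point): centre of well 1's floor. Wells: green cups, bore 47 mm, wall 3, depth 26 (floor 74, rim 100 mm above the bench, spindle down; they rise with it). x, y in mm in the carousel's frame: 1, at the white home mark, (-68, 0), then clockwise from above 2 (-21, 65), 3 (55, 40), 4 (55, -40), 5 (-21, -65). 1 or 2 wells of each carousel hold a black bung 32 mm across, 12 high, not in the state
- toggle_b (a joint): angle (rad) of the power toggle near the control panel: 0 = on, leaning to the carousel's -y; 1.0 = off, leaning to its +y, symmetric about upright. Push the ball sideways with a few newtons; it stays where left. Starts on (0 to 0.1)
- toggle_b_tip (a point): centre of the red ball (16 mm) on the power toggle, 38 mm from its pivot; the pivot is at x = -127 mm, y = 0, z = 64 mm in the carousel's frame and the ball swings in the carousel's y-z plane
- pot_1: squat reagent pot standing on the bench: brown body 40 mm across, red cap 38 mm across (the top 18 mm), 58 mm high in all, about 90 g; origin at the centre of its underside, z up. Two or three pots are there. Seated in a clear well it stands 32 mm above the rim
- pot_2: the same as pot_1 (any of the three may be absent: None)
- pot_3: the same as pot_1 (any of the three may be absent: None)
- feeler: feeler rod standing in its stand: steel rod 8 mm across with a round tip, 60 mm long, then a yellow collar (24 mm across, 5 mm) and a yellow handle 16 mm across and 55 mm long; 120 mm in all, 60 g. Origin at the tip's end, z towards the handle. In the stand its tip is 10 mm above the bench and the handle spans 75 to 130 mm. Only its handle is gripped
- stand: white round stand of the feeler, fixed: 44 mm across (foot 72 mm, 8 mm high), 70 mm high, with a 18 mm bore 64 mm deep from the top; the collar rests on the top. Origin on the bench on its axis
- forceps: steel forceps lying on the bench, 128 mm long, a bystander; origin midway on its underside
- marker: blue and black marker pen lying on the bench, 125 mm long, a bystander; origin midway on its underside
- reagent: brown reagent bottle with a black cap, 56 mm across, 110 mm high, a bystander; origin midway on its underside
- beaker: clear open beaker, 68 mm across, 85 mm high, a bystander; origin midway on its underside

How it is judged:
By the outcome, as a careful person would: the job done as asked, in the order asked, and still so for the second after the job is handed in, with the robot touching nothing.
Of bung_a1, bung_a2, bung_a3, bung_a4, bung_a5 only 1 to 2 are there at a start; the rules pass over those that are not, and their reading is None.
Of bung_b1, bung_b2, bung_b3, bung_b4, bung_b5 only 1 to 2 are there at a start; the rules pass over those that are not, and their reading is None.
Of pot_1, pot_2, pot_3 only 2 to 3 are there at a start; the rules pass over those that are not, and their reading is None.
At some moment in a run one of pot_1, pot_2, pot_3 may be knocked a few centimetres aside while the robot is not near it.
It also fails if it takes over 210 s, if anything falls off the work surface, if the arm or the gripper's body presses on something with over 40 N, if the wrist force passes 120 N, or if a joint passes its speed limit or range.

ROBOT

A 6-joint arm with a two-finger parallel gripper is mounted at the origin on the work surface. World frame = base frame: x ahead of the robot, y to its left, z up, the work surface at z = 0. Lengths are in m, angles in rad, forces in N, time in s.
With the tool pointing down it reaches from about 0.25 to 0.775 m from the base axis. Payload 4 kg.
Tool frame: the origin (TCP) lies at the very end of the fingers, on their centre line; the grasp point (between the pads) lies 19 mm behind it; x points along the fingers, y is the direction in which the jaws open and shut, and the axes are right-handed (so a half turn about x gives the same grasp; the last joint's range is limited). The gripper opens to 94 mm and grips with 3 to 60 N. Pads are 16 mm wide; open, the fingers measure 119 mm over their backs; the gripper's body (75 mm by 177 mm) begins 78 mm behind the grasp point.
Start: joints at [-1.408, 0.087, 1.371, -0, 1.684, -0.103], TCP at [0.144, -0.531, 0.206] pointing down, gripper open.
Joint ranges: [-3.1, 3.1], [-0.76, 2.03], [0.27, 2.55], [-1.08, 4.22], [0.17, 2.65], [-2.57, 2.57]. Speed limits (rad/s): [2.79, 2.79, 3.14, 3.14, 3.14, 3.14].

INTERFACE

Orientations are given as [roll, pitch, yaw] about the fixed x, y, z axes, in that order (R = Rz(yaw) Ry(pitch) Rx(roll)).
In Python, from bench import robot gives the robot as it stands.
- The arm moves only by the tool carry_out, never from a script. Its argument "targets" is a list of rows, each a list of 5 numbers: the closure, from 0 (fully open) to 1 (shut), then the shift along the tool's x, y, z in cm, then the turn about the tool's x in degrees. In form: [[fingers, tx, ty, tz, turn], ...]. A call has 1 to 20 rows; each row shifts and turns the commanded pose from where the row before left it, along the tool's axes as they then stand; what a row does not reach is not made up. A row lasts 1/10 s, in which the tool goes at most 50 mm and 8.59 degrees, less where a joint would pass 70% of its speed; a pose out of reach is approached as far as the arm can. A call is refused whole if a number of a shift passes 5 or a number of a turn 8.59, either way. A call with a gripper value outside its range is refused whole. The fingers move at their own pace and stop on an object; the grip force is fixed at half the most. Time passes only in rows, so rows that do not move let the fingers close. It gives the time, the measured TCP pose, the force and the opening at its end, in the units of the state.
- robot.get_obs(): the state, without advancing time (a new reading comes with each control period).
- robot.snapshot(name): name is "scene" or "top" or "wrist"; returns a dict with "image" (384x512x3 uint8, red, green, blue), "camera_matrix" (3x3 intrinsics, pixels), "pose" (4x4, takes a point from camera to world coordinates). Camera axes: x right, y up, looking along -z (the intrinsics and any distortion apply to the point x, -y, -z); pixel columns grow to the right and rows downward; lengths in m; the calibration is good to about 2 mm. A picture is of the moment at which its call begins. There is no depth.
- robot.close_job(): hands the job in, once; it reports no verdict.
The state is a dict: "time": time; "joint_positions": joint angles; "qvel": joint speeds; "joint_torque": joint torques, N m; "tool_pos": TCP position; "ee_rot": TCP orientation; "wrist_force": force on the tool from outside, world axes, zero at the start; "wrist_torque": the same for the moment, N m; "width": finger opening in m.
Only numpy, scipy, OpenCV 4.12 (cv2) and the standard library are available. Lean on these libraries where they do the work, as an engineer would, in place of code of your own. Each camera call takes 0.05 s, during which the arm holds its last target. There are 200 camera calls.

## Working session

There is one attempt and no reset: what is moved stays moved. The work goes in short steps, Python scripts to look and compute and a tool call to move; the robot and the scene stay as the last step left them, time stands still between calls to the robot, and variables do not carry over. Pictures are saved under pics/ and viewed, about 12 in all and at most 16, crops included, and the job is handed in when it is done.

Besides the shell and the picture viewer there is one more tool, called after "Emit:" by a JSON object that holds its "fn" and its "kwargs". carry_out: Moves the arm, as the interface text tells. Its arguments: {"type":"object","properties":{"targets":{"type":"array","items":{"type":"array","items":{"type":"number"}}}},"required":["targets"]}

```bash
mkdir -p pics; ls; cat > h.py <<'E'
import numpy as np, cv2
from bench import robot
def snap(cam,name=None):
    s=robot.snapshot(cam); im=np.ascontiguousarray(s["image"][:,:,::-1])
    if name: cv2.imwrite(f"pics/{name}.png",im)
    return im,np.array(s["camera_matrix"]),np.array(s["pose"]),s
def ray(K,T,px,z):
    "pixels -> world points on plane z"
    px=np.atleast_2d(px).astype(float)
    d=np.c_[(px[:,0]-K[0,2])/K[0,0],-(px[:,1]-K[1,2])/K[1,1],-np.ones(len(px))]@T[:3,:3].T
    o=T[:3,3]; return o+d*((z-o[2])/d[:,2])[:,None]
def proj(K,T,P):
    c=(np.atleast_2d(P)-T[:3,3])@T[:3,:3]
    return np.c_[K[0,0]*c[:,0]/-c[:,2]+K[0,2],K[1,1]*-c[:,1]/-c[:,2]+K[1,2]]
E
python3 - <<'E'
from h import *
o=robot.get_obs(); print(o)
for c in("top","scene"):
    im,K,T,s=snap(c,c+"0"); print(c,[k for k in s],K.tolist(),T.round(3).tolist())
a=cv2.imread("pics/top0.png");b=cv2.imread("pics/scene0.png")
cv2.imwrite("pics/top0b.png",cv2.resize(a,(800,600),interpolation=cv2.INTER_CUBIC))
E
```

```text
pics
{'time': 0.0, 'joint_positions': array([-1.40810283e+00,  8.79803726e-02,  1.37221499e+00, -7.08999214e-06,
        1.68360966e+00, -1.03113375e-01]), 'qvel': array([ 3.52763808e-04, -1.64055971e-03,  1.61626035e-03,  6.02422099e-05,
       -5.35803863e-04, -1.39524760e-04]), 'joint_torque': array([-2.49581262e-04, -3.40177095e+01, -3.02427614e+01,  7.18464050e-02,
        3.28217167e-02, -1.59991678e-04]), 'tool_pos': array([ 0.14437649, -0.53015279,  0.20431024]), 'ee_rot': array([-1.67072459,  1.56858394,  1.73667414]), 'wrist_force': array([0.22541735, 0.42314517, 0.14957888]), 'wrist_torque': array([ 0.00324697,  0.01786508, -0.0099859 ]), 'width': 0.09378832988564456}
top ['image', 'camera_matrix', 'pose'] [[407.9226789996366, 0.0, 260.0592608417723], [0.0, 407.9226789996366, 191.61509287552346], [0.0, 0.0, 1.0]] [[-0.028, 0.996, -0.079, 0.506], [-1.0, -0.029, -0.005, -0.025], [-0.007, 0.079, 0.997, 1.091], [0.0, 0.0, 0.0, 1.0]]
scene ['image', 'camera_matrix', 'pose'] [[374.53128478474383, 0.0, 263.1304116388044], [0.0, 374.53128478474383, 187.90205504842717], [0.0, 0.0, 1.0]] [[-0.833, -0.401, 0.382, 0.921], [0.554, -0.626, 0.549, 0.458], [0.019, 0.668, 0.744, 0.737], [0.0, 0.0, 0.0, 1.0]]
```

View pics/top0b.png

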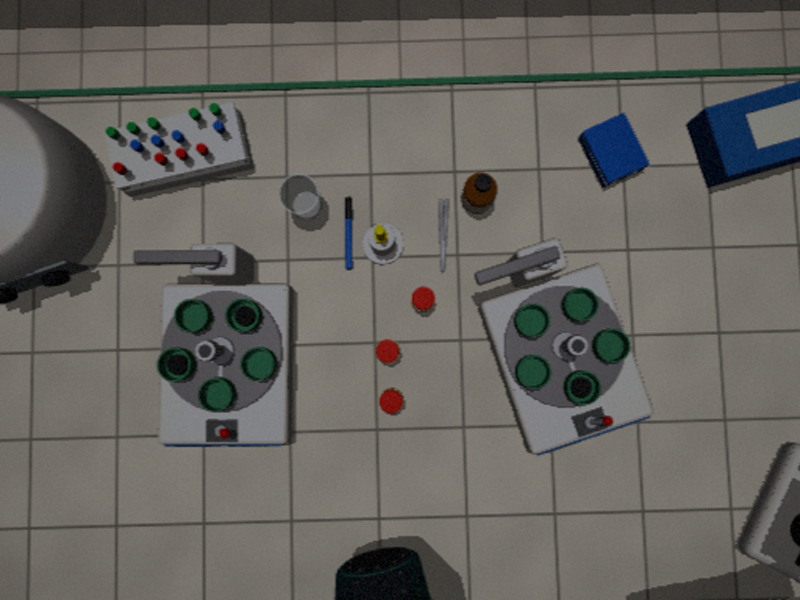

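View pics/scene0.png

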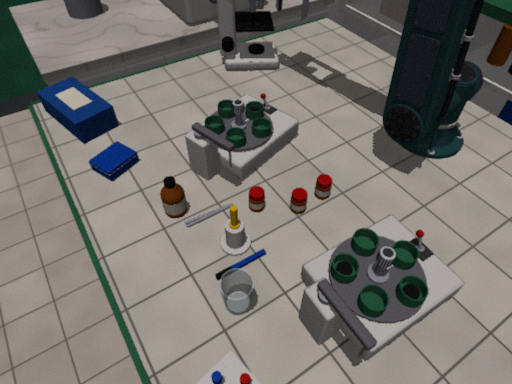

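The top view (800x600) shows the left carousel near (222,350) with dark wells at (243,317) and (177,363), and the right one near (568,347) with one at (581,387). The red pots are at (423,298), (388,351) and (391,401), and the stand is at (381,240). Forceps, marker, beaker and bottle are near the stand. The scene view confirms all of this, with the toggles on the robot's side.

```bash
cat >> h.py <<'E'
W=np.array([[-68,0],[-21,65],[55,40],[55,-40],[-21,-65]])/1000.
def blobs(m,amin):
    m=cv2.morphologyEx(m.astype(np.uint8)*255,cv2.MORPH_CLOSE,np.ones((3,3),np.uint8))
    cs,_=cv2.findContours(m,cv2.RETR_EXTERNAL,cv2.CHAIN_APPROX_NONE)
    return [c for c in cs if cv2.contourArea(c)>amin]
def ctr(c): (x,y),r=cv2.minEnclosingCircle(c); return x,y,r
def rigid(A,B):
    "yaw,t with B=R A+t"
    a=A-A.mean(0);b=B-B.mean(0)
    th=np.arctan2((a[:,0]*b[:,1]-a[:,1]*b[:,0]).sum(),(a*b).sum())
    R=np.array([[np.cos(th),-np.sin(th)],[np.sin(th),np.cos(th)]])
    t=B.mean(0)-R@A.mean(0); return th,t,np.linalg.norm(A@R.T+t-B,axis=1)
E
python3 - <<'E'
from h import *
im,K,T,_=snap("top")
hsv=cv2.cvtColor(im,cv2.COLOR_BGR2HSV).astype(int); h,s,v=hsv[...,0],hsv[...,1],hsv[...,2]
g=(h>50)&(h<95)&(s>90)&(v>25); g[:165]=0; g[300:]=0
G=[]
for c in blobs(g,80):
    x,y,r=ctr(c); p=ray(K,T,(x,y),.1)[0]; G.append(p[:2]); print("green",round(x),round(y),round(r,1),p.round(3), im[int(y),int(x)])
G=np.array(G)
for nm,S in(("L",G[G[:,1]>0]),("R",G[G[:,1]<0])):
    if len(S)!=5: print("n",len(S)); continue
    import itertools
    best=min((rigid(W,S[list(p)]) for p in itertools.permutations(range(5))),key=lambda q:q[2].max()+ (10 if abs(q[0])>.7 else 0))
    print(nm,np.degrees(best[0]).round(2),best[1].round(4),best[2].round(4))
r=((h<8)|(h>172))&(s>150)&(v>70); r[:165]=0
for c in blobs(r,15):
    x,y,rr=ctr(c); print("red",round(x),round(y),round(rr,1),ray(K,T,(x,y),.058)[0].round(3),ray(K,T,(x,y),.097)[0].round(3))
ye=(h>20)&(h<35)&(s>150)&(v>80)
for c in blobs(ye,10):
    x,y,rr=ctr(c); print("yel",x,y,round(rr,1),ray(K,T,(x,y),.1)[0].round(3)); print(cv2.boundingRect(c),ray(K,T,(x,y-4),.13)[0].round(3))
E
```

```text
green 138 253 11.4 [0.446 0.278 0.1  ] [52 74 31]
green 372 247 11.8 [ 0.443 -0.286  0.1  ] [ 8 10  9]
green 341 238 11.3 [ 0.468 -0.212  0.1  ] [49 70 28]
green 112 233 11.9 [0.495 0.34  0.1  ] [18 19 20]
green 165 233 11.0 [0.492 0.214 0.1  ] [52 74 29]
green 392 221 10.9 [ 0.505 -0.336  0.1  ] [51 69 33]
green 340 205 11.1 [ 0.548 -0.213  0.1  ] [50 73 28]
green 123 202 11.7 [0.57  0.314 0.1  ] [50 72 30]
green 156 202 11.6 [0.568 0.235 0.1  ] [8 9 8]
green 371 195 11.0 [ 0.569 -0.29   0.1  ] [52 73 29]
L -1.58 [0.514  0.2761] [0.0002 0.0016 0.001  0.0006 0.002 ]
R 16.5 [ 0.5068 -0.2673] [0.0015 0.0007 0.0002 0.0014 0.0001]
red 249 257 7.6 [0.425 0.011 0.058] [0.428 0.01  0.097]
red 248 225 7.4 [0.506 0.013 0.058] [0.506 0.012 0.097]
red 270 191 7.2 [ 0.59  -0.046  0.058] [ 0.587 -0.046  0.097]
yel 243.0 149.14999389648438 5.2 [0.691 0.019 0.1  ]
(240, 144, 8, 11) [0.695 0.017 0.13 ]
```

```bash
cat >> h.py <<'E'
from scipy.spatial.transform import Rotation as Rn
CAR={"L":(np.radians(-1.58),np.array([.514,.2761])),"R":(np.radians(16.5),np.array([.5068,-.2673]))}
def cp(c,x,y):
    th,t=CAR[c]; return np.array([np.cos(th)*x-np.sin(th)*y,np.sin(th)*x+np.cos(th)*y])+t
def go(x,y,z,jaw=None):
    "print tool-frame shift (cm) and turn (deg); jaw = world heading of jaw line, deg"
    o=robot.get_obs(); R=Rn.from_euler("xyz",o["ee_rot"]).as_matrix()
    d=R.T@(np.array([x,y,z])-o["tool_pos"])*100
    cur=np.degrees(np.arctan2(R[1,1],R[0,1]))
    t=0 if jaw is None else -((jaw-cur+90)%180-90)
    print("shift",d.round(2),"turn",round(t,1),"jaw",round(cur,1),"toolz",R[:,2].round(2),"down",R[:,0].round(3),"tcp",o["tool_pos"].round(4),"j",o["joint_positions"].round(2),"F",o["wrist_force"].round(1),"t",round(o["time"],1),"w",round(o["width"],4))
E
python3 - <<'E'
from h import *
go(.5068,-.2673,.23,90+16.5)
E
```

```text
shift [ -2.51 -15.86 -41.88] turn -1.3 jaw -74.8 toolz [-0.96 -0.26 -0.  ] down [-0.     0.002 -1.   ] tcp [ 0.1444 -0.5303  0.2046] j [-1.41  0.09  1.37  0.    1.68 -0.1 ] F [0.1 0.1 1.3] t 0.1 w 0.0938
```

Emit:
{"fn": "carry_out", "kwargs": {"targets": [[0,-0.18,-1.13,-3,-0.1],[0,-0.18,-1.13,-3,-0.1],[0,-0.18,-1.13,-3,-0.1],[0,-0.18,-1.13,-3,-0.1],[0,-0.18,-1.13,-3,-0.1],[0,-0.18,-1.13,-3,-0.1],[0,-0.18,-1.13,-3,-0.1],[0,-0.18,-1.13,-3,-0.1],[0,-0.18,-1.13,-3,-0.1],[0,-0.18,-1.13,-3,-0.1],[0,-0.18,-1.13,-3,-0.1],[0,-0.18,-1.13,-3,-0.1],[0,-0.18,-1.13,-3,-0.1],[0,-0.18,-1.13,-3,-0.1],[0,0,0,0,0]]}}

```text
time: 1.65
tool_pos: [0.5073, -0.2611, 0.23]
ee_rot: [-1.985, 1.569, 1.452]
wrist_force: [-0.2, -0.9, -0.7]
width: 0.094
```

```bash
python3 - <<'E'
from h import *
go(.5068,-.2673,.23,106.5)
im,K,T,_=snap("wrist","w1"); print(K.tolist(),T.round(3).tolist())
print(proj(K,T,[.5068,-.2673,.15]), proj(K,T,robot.get_obs()["tool_pos"]))
E
```

```text
shift [0.   0.58 0.23] turn 0.4 jaw -73.1 toolz [-0.96 -0.29 -0.  ] down [ 0.     0.001 -1.   ] tcp [ 0.5073 -0.2611  0.23  ] j [-0.58  0.13  1.28  0.    1.74  0.7 ] F [-0.2 -0.9 -0.7] t 1.6 w 0.094
[[339.5251396596074, 0.0, 257.1152587515115], [0.0, 339.5251396596074, 189.04362385349032], [0.0, 0.0, 1.0]] [[0.291, 0.924, 0.248, 0.58], [-0.957, 0.281, 0.073, -0.24], [-0.002, -0.259, 0.966, 0.41], [0.0, 0.0, 0.0, 1.0]]
[[264.38605964 199.25810753]] [[258.44356039 238.72332586]]
```

View pics/w1.png

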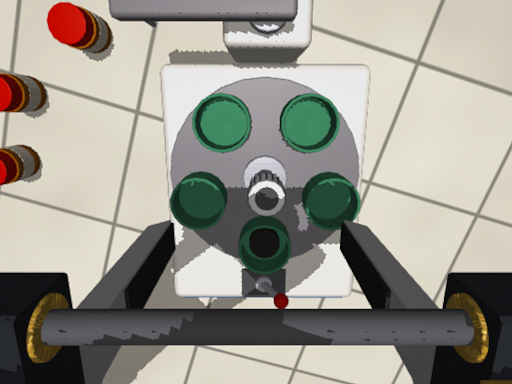

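The wrist view shows the knob at (266,198), against a projected (264,199), so the fit holds. The fingers bracket it. I'll go down, pinch, and lift in small steps.

Emit:
{"fn": "carry_out", "kwargs": {"targets": [[0,2,0.2,0,0],[0,2,0.2,0.1,0],[0,2,0.2,0.1,0],[0,2,0,0,0],[0,2,0,0,0],[0,0.7,0,0,0],[0.3,0,0,0,0],[1,0,0,0,0],[1,0,0,0,0],[1,0,0,0,0],[1,0,0,0,0],[1,0,0,0,0],[1,0,0,0,0],[1,0,0,0,0]]}}

```text
time: 3.1
tool_pos: [0.505, -0.2699, 0.1237]
ee_rot: [1.333, 1.571, -1.518]
wrist_force: [0.4, -0.5, 0.5]
width: 0.0336
```

Emit:
{"fn": "carry_out", "kwargs": {"targets": [[1,-0.1,0,0,0],[1,-0.1,0,0,0],[1,0,0,0,0]]}}

```text
time: 3.4
tool_pos: [0.5047, -0.2694, 0.1239]
ee_rot: [-1.116, 1.569, 2.316]
wrist_force: [2.9, 0.3, -7.6]
width: 0.0292
```

Emit:
{"fn": "carry_out", "kwargs": {"targets": [[1,-0.1,0,0,0],[1,-0.1,0,0,0],[1,0,0,0,0]]}}

```text
time: 3.7
tool_pos: [0.5047, -0.2694, 0.1272]
ee_rot: [-1.198, 1.569, 2.234]
wrist_force: [2.0, 1.6, -7.8]
width: 0.0295
```

Emit:
{"fn": "carry_out", "kwargs": {"targets": [[1,-0.1,0,0,0],[1,-0.1,0,0,0],[1,0,0,0,0]]}}

```text
time: 4.0
tool_pos: [0.5047, -0.2694, 0.1297]
ee_rot: [-1.354, 1.57, 2.078]
wrist_force: [1.9, 4.2, -8.2]
width: 0.0291
```

Emit:
{"fn": "carry_out", "kwargs": {"targets": [[1,-0.1,0,0,0],[1,-0.1,0,0,0],[1,0,0,0,0]]}}

```text
time: 4.3
tool_pos: [0.5047, -0.2694, 0.1318]
ee_rot: [-1.334, 1.57, 2.098]
wrist_force: [0.2, 4.4, -7.6]
width: 0.0295
```

Emit:
{"fn": "carry_out", "kwargs": {"targets": [[1,-0.1,0,0,0],[1,-0.1,0,0,0],[1,0,0,0,0]]}}

```text
time: 4.6
tool_pos: [0.5047, -0.2694, 0.1335]
ee_rot: [-1.292, 1.569, 2.14]
wrist_force: [0.2, 5.2, -8.2]
width: 0.0294
```

Emit:
{"fn": "carry_out", "kwargs": {"targets": [[1,-0.1,0,0,0],[1,-0.1,0,0,0],[1,0,0,0,0]]}}

```text
time: 4.9
tool_pos: [0.5047, -0.2694, 0.1335]
ee_rot: [-1.079, 1.568, 2.353]
wrist_force: [2.8, 3.9, -16.6]
width: 0.0296
```

Emit:
{"fn": "carry_out", "kwargs": {"targets": [[1,-0.1,0,0,0],[1,0,0,0,0]]}}

```text
time: 5.1
tool_pos: [0.5047, -0.2694, 0.1335]
ee_rot: [-1.048, 1.568, 2.384]
wrist_force: [4.1, 4.0, -19.2]
width: 0.0293
```

R rose about 10 mm before hitting the stop, so R is worn. I'll release it and go to L.

Emit:
{"fn": "carry_out", "kwargs": {"targets": [[0,0,0,0,0],[0,0,0,0,0],[0,0,0,0,0],[0,0,0,0,0],[0,0,0,0,0],[0,0,0,0,0],[0,-3,0,0,0],[0,-3,0,0,0],[0,-3,0,0,0],[0,0,0,0,0]]}}

```text
time: 6.1
tool_pos: [0.5069, -0.2713, 0.2324]
ee_rot: [2.241, 1.56, -0.61]
wrist_force: [0.9, -0.0, 1.5]
width: 0.0939
```

```bash
python3 - <<'E'
from h import *
go(.514,.2761,.23,88.4)
E
```

```text
shift [ -0.08 -52.25 -16.35] turn 18.2 jaw -73.4 toolz [-0.96 -0.29 -0.01] down [ 0.009 -0.006 -1.   ] tcp [ 0.5069 -0.2713  0.2324] j [-0.59  0.13  1.27 -0.    1.73  0.69] F [ 0.9 -0.   1.5] t 6.1 w 0.0939
```

Emit:
{"fn": "carry_out", "kwargs": {"targets": [[0,0,-4.02,-1.26,0],[0,0,-4.02,-1.26,0],[0,0,-4.02,-1.26,0],[0,0,-4.02,-1.26,0],[0,0,-4.02,-1.26,0],[0,0,-4.02,-1.26,0],[0,0,-4.02,-1.26,0],[0,0,-4.02,-1.26,0],[0,0,-4.02,-1.26,0],[0,0,-4.02,-1.26,0],[0,0,-4.02,-1.26,0],[0,0,-4.02,-1.26,0],[0,0,-4.02,-1.26,0],[0,0,0,0,6],[0,0,0,0,6],[0,0,0,0,6],[0,0,0,0,0]]}}

```text
time: 7.8
tool_pos: [0.5118, 0.2776, 0.225]
ee_rot: [0.516, 1.568, -2.649]
wrist_force: [-0.2, 0.8, -0.1]
width: 0.0939
```

```bash
python3 - <<'E'
from h import *
go(.514,.2761,.1225,88.4)
im,K,T,_=snap("wrist","w2")
print(proj(K,T,[.514,.2761,.15]))
E
```

```text
shift [10.25  0.14 -0.24] turn 0.3 jaw -91.3 toolz [-1.    0.02  0.  ] down [-0.002 -0.001 -1.   ] tcp [0.5118 0.2776 0.225 ] j [ 0.4   0.16  1.25 -0.    1.73  1.99] F [-0.2  0.8 -0.1] t 7.8 w 0.0939
[[259.0357563  195.30137551]]
```

View pics/w2.png

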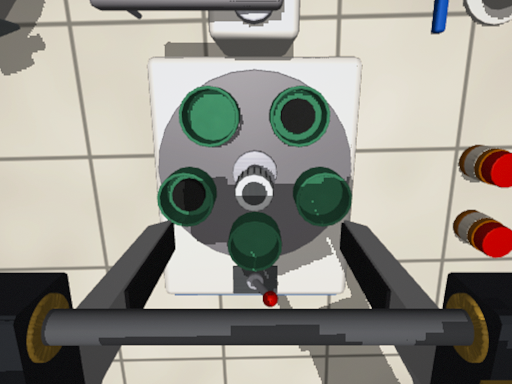

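The knob is at (254,192), against a projected (259,195), so the true axis is near (.516,.280). Bungs show at wells 2 and 4.

Emit:
{"fn": "carry_out", "kwargs": {"targets": [[0,2,-0.2,-0.2,0],[0,2,0,-0.2,0],[0,2,0,0,0],[0,2,0,0,0],[0,1.6,0,0,0],[0,0.6,0,0,0],[0.3,0,0,0,0],[1,0,0,0,0],[1,0,0,0,0],[1,0,0,0,0],[1,0,0,0,0],[1,0,0,0,0],[1,0,0,0,0],[1,0,0,0,0],[1,0,0,0,0],[1,0,0,0,0]]}}

```text
time: 9.45
tool_pos: [0.5164, 0.2801, 0.1246]
ee_rot: [-1.622, 1.57, 1.496]
wrist_force: [0.3, 1.9, -0.3]
width: 0.0294
```

Emit:
{"fn": "carry_out", "kwargs": {"targets": [[1,-0.1,0,0,0],[1,-0.1,0,0,0],[1,0,0,0,0]]}}

```text
time: 9.75
tool_pos: [0.5163, 0.2801, 0.1251]
ee_rot: [-0.551, 1.57, 2.567]
wrist_force: [2.6, 2.8, -7.4]
width: 0.0296
```

Emit:
{"fn": "carry_out", "kwargs": {"targets": [[1,-0.1,0,0,0],[1,-0.1,0,0,0],[1,0,0,0,0]]}}

```text
time: 10.05
tool_pos: [0.5163, 0.2801, 0.1257]
ee_rot: [-0.185, 1.569, 2.933]
wrist_force: [4.1, 5.3, -11.6]
width: 0.0295
```

Emit:
{"fn": "carry_out", "kwargs": {"targets": [[1,-0.1,0,0,0],[1,0,0,0,0]]}}

```text
time: 10.25
tool_pos: [0.5163, 0.2801, 0.1257]
ee_rot: [-0.039, 1.568, 3.079]
wrist_force: [6.1, 5.7, -14.3]
width: 0.0294
```

Emit:
{"fn": "carry_out", "kwargs": {"targets": [[1,-0.1,0,0,0],[1,0,0,0,0],[1,0,0,0,0]]}}

```text
time: 10.55
tool_pos: [0.5163, 0.2801, 0.1258]
ee_rot: [0.036, 1.568, -3.129]
wrist_force: [6.4, 5.4, -17.0]
width: 0.0297
```

Emit:
{"fn": "carry_out", "kwargs": {"targets": [[0,0,0,0,0],[0,0,0,0,0],[0,0,0,0,0],[0,0,0,0,0],[0,0,0,0,0],[0,0,0,0,0],[0,-2,0,0,0],[0,-2,0,0,0],[0,-2,0,0,0],[0,0,0,0,0],[0,0,0,0,0]]}}

```text
time: 11.65
tool_pos: [0.5165, 0.2796, 0.1907]
ee_rot: [-2.908, 1.57, 0.209]
wrist_force: [0.2, -0.8, -0.2]
width: 0.094
```

```bash
python3 - <<'E'
from h import *
go(.5163,.280,.1225,88.4)
im,K,T,_=snap("scene","s2")
# compare knob-top elevations from both: predicted pixel for z=.15/.161 vs image
for n,p in(("R",(.5047,-.2694)),("L",(.5163,.28))):
    print(n,proj(K,T,[[*p,.15],[*p,.153],[*p,.161]]).round(1).tolist())
a=cv2.resize(im[75:145,200:280],None,fx=5,fy=5,interpolation=cv2.INTER_CUBIC);b=cv2.resize(im[230:300,340:420],None,fx=5,fy=5,interpolation=cv2.INTER_CUBIC)
cv2.imwrite("pics/s2c.png",np.hstack([a,b]))
E
```

```text
shift [ 6.82 -0.04  0.02] turn 0.2 jaw -91.4 toolz [-1.    0.02 -0.  ] down [ 0.001  0.    -1.   ] tcp [0.5165 0.2796 0.1907] j [ 0.4   0.17  1.3  -0.    1.66  1.99] F [ 0.2 -0.8 -0.2] t 11.7 w 0.094
R [[237.9, 101.4], [237.9, 100.5], [237.8, 97.9]]
L [[386.8, 252.7], [387.3, 251.8], [388.4, 249.4]]
```

View pics/s2c.png

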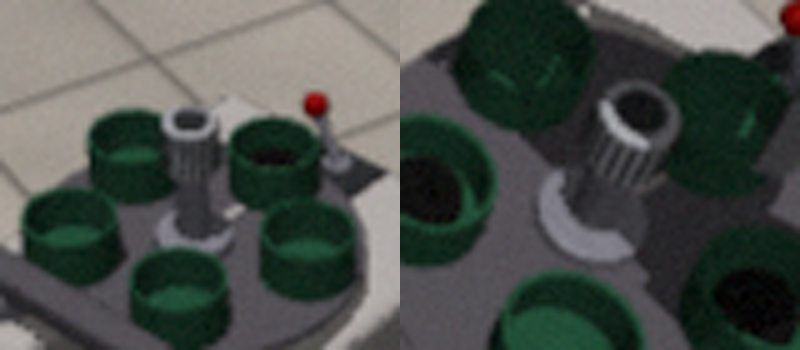

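The left crop is R: its knob top is at about (237.8,99), roughly 9 mm up. The right crop is L, at about (388,251), roughly 3 mm up. That confirms R is worn. Now pushing L down.

Emit:
{"fn": "carry_out", "kwargs": {"targets": [[0,2,0,0,0],[0,2,0,0,0],[0,2,0,0,0],[0,0.6,0,0,0],[0.3,0,0,0,0],[1,0,0,0,0],[1,0,0,0,0],[1,0,0,0,0],[1,0,0,0,0],[1,0,0,0,0],[1,0,0,0,0],[1,0,0,0,0],[1,0,0,0,0],[1,0,0,0,0]]}}

```text
time: 13.1
tool_pos: [0.5164, 0.2801, 0.1247]
ee_rot: [-1.797, 1.57, 1.321]
wrist_force: [0.5, 2.6, -0.7]
width: 0.0295
```

Emit:
{"fn": "carry_out", "kwargs": {"targets": [[1,0.1,0,0,0],[1,0.1,0,0,0],[1,0.1,0,0,0],[1,0,0,0,0]]}}

```text
time: 13.5
tool_pos: [0.5164, 0.2801, 0.1217]
ee_rot: [-1.796, 1.57, 1.322]
wrist_force: [-1.3, 3.8, 0.9]
width: 0.0298
```

Emit:
{"fn": "carry_out", "kwargs": {"targets": [[1,0.1,0,0,0],[1,0.1,0,0,0],[1,0.1,0,0,0],[1,0,0,0,0]]}}

```text
time: 13.9
tool_pos: [0.5165, 0.2801, 0.1216]
ee_rot: [-2.432, 1.569, 0.686]
wrist_force: [-4.4, 2.8, 10.7]
width: 0.0291
```

Emit:
{"fn": "carry_out", "kwargs": {"targets": [[0,0,0,0,0],[0,0,0,0,0],[0,0,0,0,0],[0,0,0,0,0],[0,0,0,0,0],[0,0,0,0,0],[0,-3,0,0,0],[0,-3,0,0,0],[0,-4,0,0,0],[0,0,0,0,0]]}}

```text
time: 14.9
tool_pos: [0.5191, 0.2807, 0.226]
ee_rot: [-2.735, 1.558, 0.382]
wrist_force: [0.0, -0.1, 0.7]
width: 0.0941
```

```bash
python3 - <<'E'
from h import *
go(.5047,-.2694,.22,106.5)
E
```

```text
shift [ 0.32 55.03  0.13] turn -17.9 jaw -91.4 toolz [-1.    0.02 -0.01] down [ 0.012  0.005 -1.   ] tcp [0.5191 0.2807 0.226 ] j [ 0.4   0.16  1.24 -0.    1.72  1.99] F [ 0.  -0.1  0.7] t 14.9 w 0.0941
```

Emit:
{"fn": "carry_out", "kwargs": {"targets": [[0,0,4.23,0,0],[0,0,4.23,0,0],[0,0,4.23,0,0],[0,0,4.23,0,0],[0,0,4.23,0,0],[0,0,4.23,0,0],[0,0,4.23,0,0],[0,0,4.23,0,0],[0,0,4.23,0,0],[0,0,4.23,0,0],[0,0,4.23,0,0],[0,0,4.23,0,0],[0,0,4.23,0,0],[0,0,0,0,-6],[0,0,0,0,-6],[0,0,0,0,-6],[0,0,0,0,0],[0,0,0,0,0]]}}

```text
time: 16.7
tool_pos: [0.5031, -0.2701, 0.218]
ee_rot: [-0.692, 1.57, 2.737]
wrist_force: [-0.0, -0.9, 0.4]
width: 0.0938
```

```bash
python3 - <<'E'
from h import *
go(.5047,-.2694,.133,106.5)
E
```

```text
shift [ 8.5  -0.01 -0.18] turn 0.0 jaw -73.5 toolz [-0.96 -0.28  0.  ] down [-0.001  0.    -1.   ] tcp [ 0.5031 -0.2701  0.218 ] j [-0.59  0.13  1.3  -0.    1.71  0.69] F [-0.  -0.9  0.4] t 16.7 w 0.0938
```

Emit:
{"fn": "carry_out", "kwargs": {"targets": [[0,2,0,-0.2,0],[0,2,0,0,0],[0,2,0,0,0],[0,1.9,0,0,0],[0,0.6,0,0,0],[0.3,0,0,0,0],[1,0,0,0,0],[1,0,0,0,0],[1,0,0,0,0],[1,0,0,0,0],[1,0,0,0,0],[1,0,0,0,0],[1,0,0,0,0],[1,0,0,0,0],[1,0,0,0,0]]}}

```text
time: 18.2
tool_pos: [0.505, -0.2693, 0.1336]
ee_rot: [-1.302, 1.57, 2.13]
wrist_force: [0.2, 1.2, 0.2]
width: 0.0297
```

Emit:
{"fn": "carry_out", "kwargs": {"targets": [[1,0.2,0,0,0],[1,0.2,0,0,0],[1,0.2,0,0,0],[1,0.2,0,0,0],[1,0.1,0,0,0],[1,0,0,0,0]]}}

```text
time: 18.8
tool_pos: [0.505, -0.2693, 0.1242]
ee_rot: [-1.185, 1.57, 2.247]
wrist_force: [-0.4, 2.9, 1.0]
width: 0.0295
```

Emit:
{"fn": "carry_out", "kwargs": {"targets": [[1,0.1,0,0,0],[1,0.1,0,0,0],[1,0.1,0,0,0],[1,0,0,0,0]]}}

```text
time: 19.2
tool_pos: [0.5051, -0.2693, 0.1226]
ee_rot: [-2.449, 1.571, 0.983]
wrist_force: [-3.7, 3.7, 4.9]
width: 0.0297
```

Emit:
{"fn": "carry_out", "kwargs": {"targets": [[1,0.1,0,0,0],[1,0.1,0,0,0],[1,0,0,0,0]]}}

```text
time: 19.5
tool_pos: [0.5051, -0.2693, 0.1226]
ee_rot: [2.516, 1.57, -0.335]
wrist_force: [-4.9, 6.0, 11.4]
width: 0.0293
```

Emit:
{"fn": "carry_out", "kwargs": {"targets": [[0,0,0,0,0],[0,0,0,0,0],[0,0,0,0,0],[0,0,0,0,0],[0,0,0,0,0],[0,0,0,0,0],[0,-2,0,0,0],[0,-2,0,0,0],[1,-1,0,0,0],[1,0,0,0,0]]}}

```text
time: 20.5
tool_pos: [0.5061, -0.2703, 0.1717]
ee_rot: [2.228, 1.567, -0.623]
wrist_force: [-0.0, 0.4, 0.4]
width: 0.0808
```

```bash
sed -i 's/"R":(np.radians(16.5),np.array(\[.5068,-.2673\]))/"R":(np.radians(16.5),np.array([.506,-.2687]))/; s/\[.514,.2761\]/[.5162,.2797]/' h.py; python3 - <<'E'
from h import *
K=np.array([[339.525,0,257.115],[0,339.525,189.044],[0,0,1]]);T=np.array([[0.291,0.924,0.248,0.58],[-0.957,0.281,0.073,-0.24],[-0.002,-0.259,0.966,0.41],[0,0,0,1]])
print("ball seen",ray(K,T,(281,300),.0973)[0],"model",cp("R",-.127,-.0182))
p=cp("R",-.127,-.048); go(*p,.16,106.5)
E
```

```text
ball seen [ 0.39217081 -0.32235324  0.0973    ] model [ 0.38939897 -0.32222047]
shift [ 1.15  4.62 12.68] turn 0.1 jaw -73.4 toolz [-0.96 -0.29 -0.  ] down [ 0.003 -0.002 -1.   ] tcp [ 0.5061 -0.2703  0.1717] j [-0.59  0.15  1.37 -0.    1.62  0.69] F [-0.   0.4  0.4] t 20.5 w 0.0808
```

Emit:
{"fn": "carry_out", "kwargs": {"targets": [[1,0,1.2,3.1,0],[1,0,1.2,3.1,0],[1,0,1.2,3.1,0],[1,0,1,3.1,0],[1,2.5,0,0,0],[1,2.5,0,0,0],[1,2,0,0,0],[1,1,0,0,0],[1,0,0,0,0]]}}

```text
time: 21.4
tool_pos: [0.3983, -0.3479, 0.0871]
ee_rot: [-1.105, 1.566, 2.327]
wrist_force: [0.3, -0.2, 0.5]
width: 0.0091
```

```bash
python3 - <<'E'
from h import *
p=cp("R",-.126,-.0025); go(*p,.09,106.5)
E
```

```text
shift [-0.27 -4.29  0.01] turn 0.1 jaw -73.4 toolz [-0.96 -0.29  0.  ] down [-0.003  0.003 -1.   ] tcp [ 0.3983 -0.3479  0.0871] j [-0.83  0.1   1.6  -0.    1.45  0.46] F [ 0.3 -0.2  0.5] t 21.4 w 0.0091
```

Emit:
{"fn": "carry_out", "kwargs": {"targets": [[1,-0.3,0,0,0],[1,0,-0.6,0,0],[1,0,-0.6,0,0],[1,0,-0.6,0,0],[1,0,-0.6,0,0],[1,0,-0.6,0,0],[1,0,-0.6,0,0],[1,0,-0.2,0,0],[1,0,0,0,0],[1,0,0,0,0]]}}

```text
time: 22.4
tool_pos: [0.3906, -0.3172, 0.1004]
ee_rot: [1.781, 1.556, -1.071]
wrist_force: [-3.4, -3.5, 20.5]
width: 0.0004
```

Emit:
{"fn": "carry_out", "kwargs": {"targets": [[1,0,-0.2,0,0],[1,0,-0.2,0,0],[1,0,0,0,0],[1,0,0,0,0]]}}

```text
time: 22.8
tool_pos: [0.3895, -0.3127, 0.1001]
ee_rot: [1.847, 1.557, -1.005]
wrist_force: [-3.4, -2.3, 19.4]
width: 0.0005
```

It rode up on something (20 N vertical). I'll lift and look.

Emit:
{"fn": "carry_out", "kwargs": {"targets": [[1,-2,0,0,0],[1,-3,0,0,0],[1,-3,0,0,0],[1,0,3,0,0],[1,0,0,0,0]]}}

```text
time: 23.3
tool_pos: [0.3968, -0.3394, 0.1741]
ee_rot: [1.9, 1.567, -0.953]
wrist_force: [0.6, -0.1, 0.2]
width: 0.0006
```

```bash
python3 - <<'E'
from h import *
go(*cp("R",-.126,-.048),.09,106.5)
im,K,T,_=snap("wrist","w3"); i2,K2,T2,_=snap("scene","s3")
for a in(0,.5,1.): 
    P=[*cp("R",-.127,.038*np.sin(a-.5)),.064+.038*np.cos(a-.5)]; print(a,proj(K,T,P).round(),proj(K2,T2,P).round())
a=cv2.resize(im,(533,400)); b=cv2.resize(i2[70:150,190:297],(533,400),interpolation=cv2.INTER_CUBIC)[:, :260]
cv2.imwrite("pics/w3c.png",np.hstack([a,cv2.resize(i2[80:140,240:280],(266,400),interpolation=cv2.INTER_CUBIC)]))
E
```

```text
shift [8.42 1.09 0.13] turn 0.1 jaw -73.4 toolz [-0.96 -0.29 -0.  ] down [ 0.002 -0.003 -1.   ] tcp [ 0.3968 -0.3394  0.1741] j [-0.82  0.03  1.49 -0.    1.62  0.47] F [ 0.6 -0.1  0.2] t 23.3 w 0.0006
0 [[233. 200.]] [[263.  95.]]
0.5 [[209. 202.]] [[268.  96.]]
1.0 [[187. 200.]] [[272. 100.]]
```

View pics/w3c.png

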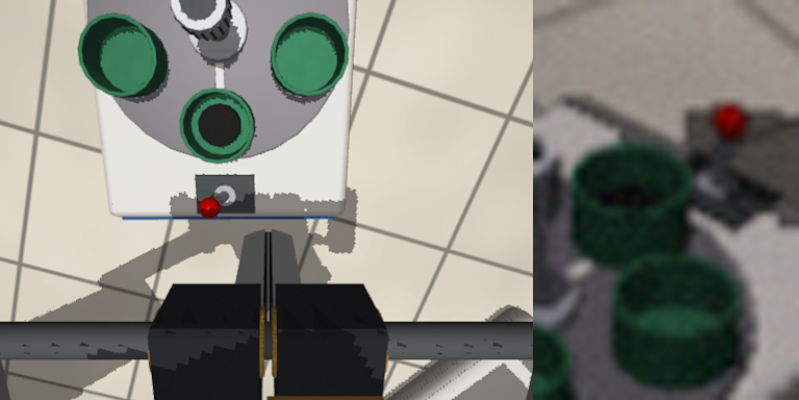

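The ball is at about (200,199) in wrist pixels, which puts the toggle at about 0.7: pushed most of the way, then overridden by the tapered tips. I'll push again, lower.

Emit:
{"fn": "carry_out", "kwargs": {"targets": [[1,3,0,0,0],[1,3,0,0,0],[1,2.5,0,0,0],[1,1.1,0,0,0],[1,0,0,0,0],[1,0,-0.5,0,0],[1,0,-0.5,0,0],[1,0,-0.5,0,0],[1,0,-0.5,0,0],[1,0,-0.5,0,0],[1,0,-0.5,0,0],[1,0,0,0,0]]}}

```text
time: 24.6
tool_pos: [0.3877, -0.3088, 0.0772]
ee_rot: [1.94, 1.569, -0.911]
wrist_force: [0.5, -1.0, 0.4]
width: 0.0002
```

Emit:
{"fn": "carry_out", "kwargs": {"targets": [[1,0,-0.2,0,0],[1,0,-0.2,0,0],[1,0,0,0,0]]}}

```text
time: 24.9
tool_pos: [0.3874, -0.3081, 0.0777]
ee_rot: [1.687, 1.563, -1.165]
wrist_force: [1.7, -7.7, -0.8]
width: 0.0001
```

Emit:
{"fn": "carry_out", "kwargs": {"targets": [[1,0,-0.2,0,0],[1,0,0,0,0]]}}

```text
time: 25.1
tool_pos: [0.3873, -0.3076, 0.0782]
ee_rot: [1.686, 1.56, -1.166]
wrist_force: [3.3, -10.5, -1.3]
width: 0.0005
```

```bash
python3 - <<'E'
from h import *
go(*cp("R",-.126,0),.09,106.5)
E
```

```text
shift [-1.18 -0.35  0.11] turn 0.1 jaw -73.4 toolz [-0.96 -0.29 -0.  ] down [ 0.004 -0.01  -1.   ] tcp [ 0.3873 -0.3076  0.0782] j [-0.78  0.02  1.7  -0.    1.41  0.5 ] F [  3.3 -10.5  -1.3] t 25.1 w 0.0005
```

Emit:
{"fn": "carry_out", "kwargs": {"targets": [[1,0,0.8,0,0],[1,-1,0.4,0,0],[1,-4,0,0,0],[1,-5,0,0,0],[0.5,-5,0,0,0],[0.5,0,0,0,0]]}}

```text
time: 25.7
tool_pos: [0.3917, -0.3166, 0.2358]
ee_rot: [2.114, 1.556, -0.737]
wrist_force: [0.5, -0.6, 0.8]
width: 0.013
```

```bash
python3 - <<'E'
from h import *
im,K,T,_=snap("scene","s4"); h=cv2.cvtColor(im,cv2.COLOR_BGR2HSV)
w,K2,T2,_=snap("wrist","w4")
for I,k,t in((im,K,T),(w,K2,T2)):
    h=cv2.cvtColor(I,cv2.COLOR_BGR2HSV); r=((h[...,0]<8)|(h[...,0]>172))&(h[...,1]>150)&(h[...,2]>60)
    for c in blobs(r,5): print([round(v,1) for v in ctr(c)])
    for a in(0,.7,1.): print(a,proj(k,t,[*cp("R",-.127,.038*np.sin(a-.5)),.064+.038*np.cos(a-.5)]).round(1))
go(.69,.018,.235,106.5)
E
```

```text
[244.5, 378.8, 5.4]
[419.3, 233.2, 3.3]
[298.8, 195.4, 7.9]
[256.2, 193.6, 8.0]
[323.8, 181.4, 7.6]
[272.0, 100.0, 2.2]
0 [[262.7  95.3]]
0.7 [[269.5  97.5]]
1.0 [[272.3 100. ]]
[225.2, 181.7, 8.2]
0 [[262.4 184.1]]
0.7 [[235.2 185.1]]
1.0 [[224.2 184.1]]
shift [ -0.64 -23.27 -38.31] turn 0.1 jaw -73.4 toolz [-0.96 -0.29 -0.  ] down [ 0.002 -0.001 -1.   ] tcp [ 0.3896 -0.3147  0.2285] j [-0.79 -0.03  1.44  0.    1.72  0.49] F [0.2 0.8 0.2] t 25.8 w 0.021
```

The toggle is fully off in both views. Now to the feeler.

Emit:
{"fn": "carry_out", "kwargs": {"targets": [[0.5,-0.05,-1.94,-3.19,0],[0.5,-0.05,-1.94,-3.19,0],[0.5,-0.05,-1.94,-3.19,0],[0.5,-0.05,-1.94,-3.19,0],[0.5,-0.05,-1.94,-3.19,0],[0.5,-0.05,-1.94,-3.19,0],[0.5,-0.05,-1.94,-3.19,0],[0.5,-0.05,-1.94,-3.19,0],[0.5,-0.05,-1.94,-3.19,0],[0.5,-0.05,-1.94,-3.19,0],[0.5,-0.05,-1.94,-3.19,0],[0.5,-0.05,-1.94,-3.19,0],[0.5,0,0,0,0]]}}

```text
time: 27.1
tool_pos: [0.6897, 0.0222, 0.2271]
ee_rot: [-0.57, 1.562, 2.867]
wrist_force: [0.4, 1.1, -0.6]
width: 0.047
```

```bash
python3 - <<'E'
from h import *
im,K,T,_=snap("wrist","w5"); print(proj(K,T,[[.69,.018,.13],[.69,.018,.07]]))
h=cv2.cvtColor(im,cv2.COLOR_BGR2HSV); ye=(h[...,0]>18)&(h[...,0]<38)&(h[...,1]>140)&(h[...,2]>70)
for c in blobs(ye,20): print(ctr(c),cv2.boundingRect(c))
go(.69,.018,.235)
E
```

```text
[[262.38948832 191.0139613 ]
 [261.82347784 174.95922466]]
(424.0, 381.0, 55.000099182128906) (369, 381, 111, 3)
(364.5, 328.0, 34.615848541259766) (354, 294, 23, 69)
(149.0, 328.0, 34.52545166015625) (138, 294, 21, 69)
(261.0, 177.9558868408203, 17.073532104492188) (250, 161, 23, 35)
shift [-0.72  0.23 -0.06] turn 0 jaw -73.2 toolz [-0.96 -0.29  0.01] down [-0.008  0.001 -1.   ] tcp [0.6887 0.02   0.2279] j [-0.05  0.41  0.93  0.    1.81  1.22] F [ 0.2 -1.1 -0.1] t 27.1 w 0.0468
```

View pics/w5.png

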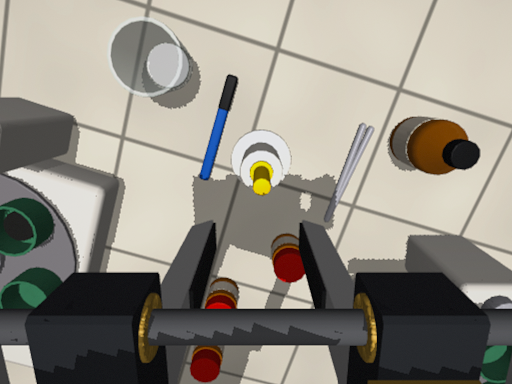

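The handle top is at (262,187), so the handle is near (.693,.019). Going down to grip it.

Emit:
{"fn": "carry_out", "kwargs": {"targets": [[0.5,2,0.1,-0.2,0],[0.5,3,0.1,-0.2,0],[0.5,3,0,0,0],[0.5,3,0,0,0],[0.5,2,0,0,0],[0.5,0.6,0,0,0],[1,0,0,0,0],[1,0,0,0,0],[1,0,0,0,0],[1,0,0,0,0],[1,0,0,0,0],[1,0,0,0,0]]}}

```text
time: 28.35
tool_pos: [0.6945, 0.0172, 0.0983]
ee_rot: [2.739, 1.568, -0.112]
wrist_force: [-0.0, -0.0, 3.1]
width: 0.0155
```

Emit:
{"fn": "carry_out", "kwargs": {"targets": [[1,-1,0,0,0],[1,-2,0,0,0],[1,-3,0,0,0],[1,-4,0,0,0],[1,-4,0,0,0],[1,0,0,0,0]]}}

```text
time: 28.95
tool_pos: [0.6963, 0.0171, 0.2456]
ee_rot: [2.788, 1.557, -0.064]
wrist_force: [0.2, -1.1, 0.8]
width: 0.0154
```

```bash
python3 - <<'E'
from h import *
go(*cp("L",-.068,0),.235,None)
for w in W: print(cp("L",*w).round(4))
im,K,T,_=snap("wrist","w6")
h=cv2.cvtColor(im,cv2.COLOR_BGR2HSV); ye=(h[...,0]>18)&(h[...,0]<38)&(h[...,1]>140)&(h[...,2]>70)
for c in blobs(ye,20): print(cv2.boundingRect(c))
E
```

```text
shift [  0.69 -32.44  16.21] turn 0 jaw -73.4 toolz [-0.96 -0.29 -0.01] down [ 0.014 -0.001 -1.   ] tcp [0.6963 0.0171 0.2456] j [-0.06  0.41  0.89 -0.    1.82  1.22] F [ 0.2 -1.1  0.8] t 28.9 w 0.0154
[0.4482 0.2816]
[0.497  0.3453]
[0.5723 0.3182]
[0.5701 0.2382]
[0.4934 0.2153]
(293, 381, 111, 3)
(291, 297, 11, 66)
(213, 295, 11, 68)
(240, 203, 36, 74)
```

Emit:
{"fn": "carry_out", "kwargs": {"targets": [[1,0,-3.6,1.78,0],[1,0,-3.6,1.78,0],[1,0,-3.6,1.78,0],[1,0,-3.6,1.78,0],[1,0,-3.6,1.78,0],[1,0,-3.6,1.78,0],[1,0,-3.6,1.78,0],[1,0,-3.6,1.78,0],[1,0,-3.6,1.78,0],[1,0,0,0,0],[1,0,0,0,0]]}}

```text
time: 30.1
tool_pos: [0.4465, 0.2818, 0.235]
ee_rot: [0.436, 1.568, -2.414]
wrist_force: [0.6, -0.1, -1.2]
width: 0.0154
```

```bash
python3 - <<'E'
from h import *
go(*cp("L",-.068,0),.165,None)
im,K,T,_=snap("wrist","w7")
h=cv2.cvtColor(im,cv2.COLOR_BGR2HSV); g=(h[...,0]>50)&(h[...,0]<95)&(h[...,1]>90)&(h[...,2]>20)
for c in blobs(g,300):
    x,y,r=ctr(c); print((round(x),round(y),round(r)),ray(K,T,(x,y),.1)[0].round(4))
E
```

```text
shift [ 7.    0.07 -0.17] turn 0 jaw -73.3 toolz [-0.96 -0.29  0.  ] down [-0.002 -0.002 -1.   ] tcp [0.4465 0.2818 0.235 ] j [ 0.46  0.04  1.37 -0.    1.74  1.73] F [ 0.6 -0.1 -1.2] t 30.1 w 0.0154
(258, 175, 28) [0.4512 0.2826 0.1   ]
(337, 149, 30) [0.4959 0.219  0.1   ]
(206, 107, 30) [0.4978 0.3454 0.1   ]
(342, 61, 34) [0.57   0.2412 0.1   ]
(258, 31, 34) [0.5722 0.3187 0.1   ]
```

View pics/w7.png

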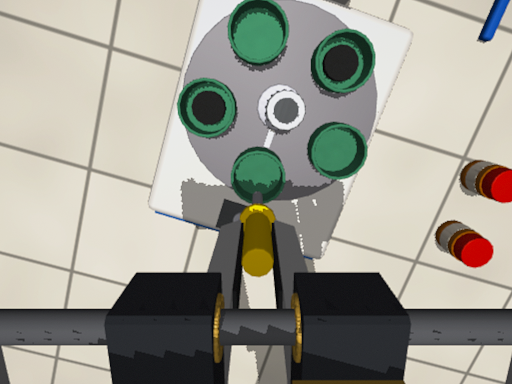

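The wells agree with the map to 2–3 mm and the rod hangs straight. The bungs are in wells 2 (206,107) and 4 (342,61). Now feeling well 1.

Emit:
{"fn": "carry_out", "kwargs": {"targets": [[1,2,0,-0.2,0],[1,3,0,0,0],[1,1.4,0,0,0],[1,0.3,0,0,0],[1,0.1,0,0,0],[1,0,0,0,0]]}}

```text
time: 30.75
tool_pos: [0.4503, 0.2823, 0.1698]
ee_rot: [-3.053, 1.569, 0.378]
wrist_force: [-0.5, -0.6, -1.2]
width: 0.0155
```

Emit:
{"fn": "carry_out", "kwargs": {"targets": [[1,0.2,0,0,0],[1,0.2,0,0,0],[1,0,0,0,0]]}}

```text
time: 31.05
tool_pos: [0.4495, 0.2824, 0.1649]
ee_rot: [3.007, 1.57, 0.156]
wrist_force: [-0.7, -0.3, -1.6]
width: 0.0152
```

Emit:
{"fn": "carry_out", "kwargs": {"targets": [[1,0.1,0,0,0],[1,0.1,0,0,0],[1,0,0,0,0]]}}

```text
time: 31.35
tool_pos: [0.4493, 0.2823, 0.1625]
ee_rot: [0.51, 1.57, -2.341]
wrist_force: [-0.1, -0.5, -0.6]
width: 0.0153
```

Emit:
{"fn": "carry_out", "kwargs": {"targets": [[1,0.1,0,0,0],[1,0.1,0,0,0],[1,0,0,0,0]]}}

```text
time: 31.65
tool_pos: [0.4498, 0.2825, 0.1618]
ee_rot: [-3.069, 1.569, 0.362]
wrist_force: [-1.1, -0.2, 4.6]
width: 0.0151
```

Emit:
{"fn": "carry_out", "kwargs": {"targets": [[1,0.1,0,0,0],[1,0.1,0,0,0],[1,0,0,0,0]]}}

```text
time: 31.95
tool_pos: [0.4502, 0.2827, 0.1615]
ee_rot: [-3.031, 1.567, 0.4]
wrist_force: [-1.6, -1.2, 9.9]
width: 0.0157
```

Well 1: floor reached at TCP .1617, tip at 0.074, so it is clear. On to well 2.

Emit:
{"fn": "carry_out", "kwargs": {"targets": [[1,-1,0,0,0],[1,-3,0,0,0],[1,0,-1.6,-2.2,0],[1,0,-1.6,-2.2,0],[1,0,-1.5,-2.1,0],[1,0,0,0,0],[1,1,0,0,0],[1,1,0,0,0],[1,0,0,0,0]]}}

```text
time: 32.85
tool_pos: [0.4967, 0.3446, 0.1758]
ee_rot: [0.266, 1.566, -2.586]
wrist_force: [-0.1, -0.2, -2.0]
width: 0.0152
```

Emit:
{"fn": "carry_out", "kwargs": {"targets": [[1,0.1,0,0,0],[1,0.1,0,0,0],[1,0.1,0,0,0],[1,0.1,0,0,0],[1,0,0,0,0]]}}

```text
time: 33.35
tool_pos: [0.4983, 0.346, 0.1747]
ee_rot: [2.653, 1.571, -0.199]
wrist_force: [-0.0, 0.3, -1.1]
width: 0.0154
```

Emit:
{"fn": "carry_out", "kwargs": {"targets": [[1,0.1,0,0,0],[1,0.1,0,0,0],[1,0.1,0,0,0],[1,0,0,0,0]]}}

```text
time: 33.75
tool_pos: [0.4988, 0.3462, 0.1738]
ee_rot: [-2.987, 1.568, 0.445]
wrist_force: [0.1, -1.2, 5.6]
width: 0.015
```

Emit:
{"fn": "carry_out", "kwargs": {"targets": [[1,0.1,0,0,0],[1,0.1,0,0,0],[1,0,0,0,0]]}}

```text
time: 34.05
tool_pos: [0.4991, 0.3463, 0.1735]
ee_rot: [-2.981, 1.566, 0.451]
wrist_force: [-2.0, -1.4, 10.2]
width: 0.0154
```

Well 2: contact 12 mm higher, so a bung. On to well 3.

Emit:
{"fn": "carry_out", "kwargs": {"targets": [[1,-1,0,0,0],[1,-2,0,0,0],[1,0,1.6,-2.15,0],[1,0,1.6,-2.15,0],[1,0,1.5,-2.1,0],[1,0,0,0,0],[1,1,0,0,0],[1,1,0,0,0],[1,0.5,0,0,0],[1,0.4,0,0,0],[1,0.3,0,0,0],[1,0,0,0,0]]}}

```text
time: 35.25
tool_pos: [0.5726, 0.3194, 0.1672]
ee_rot: [0.244, 1.57, -2.607]
wrist_force: [1.2, 0.3, -0.4]
width: 0.0159
```

Emit:
{"fn": "carry_out", "kwargs": {"targets": [[1,0.1,0,0,0],[1,0.1,0,0,0],[1,0.1,0,0,0],[1,0.1,0,0,0],[1,0,0,0,0]]}}

```text
time: 35.75
tool_pos: [0.573, 0.3192, 0.1635]
ee_rot: [0.426, 1.57, -2.426]
wrist_force: [0.4, 0.2, -0.2]
width: 0.0154
```

Emit:
{"fn": "carry_out", "kwargs": {"targets": [[1,0.1,0,0,0],[1,0.1,0,0,0],[1,0.1,0,0,0],[1,0,0,0,0]]}}

```text
time: 36.15
tool_pos: [0.5734, 0.3194, 0.1618]
ee_rot: [-3.137, 1.569, 0.295]
wrist_force: [0.4, -0.0, 4.4]
width: 0.0153
```

Emit:
{"fn": "carry_out", "kwargs": {"targets": [[1,0.1,0,0,0],[1,0.1,0,0,0],[1,0,0,0,0]]}}

```text
time: 36.45
tool_pos: [0.5737, 0.3194, 0.1616]
ee_rot: [-3.086, 1.567, 0.346]
wrist_force: [-1.4, -1.4, 9.6]
width: 0.0155
```

Emit:
{"fn": "carry_out", "kwargs": {"targets": [[1,-1,0,0,0],[1,-3,0,0,0],[1,0,2.6,0.85,0],[1,0,2.5,0.83,0],[1,0,2.5,0.83,0],[1,0,0,0,0],[1,1,0,0,0],[1,1,0,0,0],[1,0.1,0,0,0],[1,0,0,0,0]]}}

```text
time: 37.45
tool_pos: [0.5701, 0.2399, 0.176]
ee_rot: [-0.002, 1.568, -2.852]
wrist_force: [-0.0, 0.3, -0.7]
width: 0.0153
```

Emit:
{"fn": "carry_out", "kwargs": {"targets": [[1,0.1,0,0,0],[1,0.1,0,0,0],[1,0.1,0,0,0],[1,0,0,0,0]]}}

```text
time: 37.85
tool_pos: [0.5708, 0.2393, 0.1747]
ee_rot: [2.227, 1.571, -0.624]
wrist_force: [-0.3, 0.1, 0.2]
width: 0.0157
```

Emit:
{"fn": "carry_out", "kwargs": {"targets": [[1,0.1,0,0,0],[1,0.1,0,0,0],[1,0.1,0,0,0],[1,0,0,0,0]]}}

```text
time: 38.25
tool_pos: [0.5713, 0.2394, 0.1737]
ee_rot: [-3.135, 1.568, 0.297]
wrist_force: [-0.8, -0.1, 5.3]
width: 0.0154
```

Well 3 is clear and well 4 has a bung. On to well 5.

Emit:
{"fn": "carry_out", "kwargs": {"targets": [[1,0.1,0,0,0],[1,0.1,0,0,0],[1,0,0,0,0],[1,-1,0,0,0],[1,-2,0,0,0],[1,0,0,2.7,0],[1,0,0,2.7,0],[1,0,0,2.6,0],[1,0,0,0,0],[1,1,0,0,0],[1,1,0,0,0],[1,0.6,0,0,0],[1,0.5,0,0,0],[1,0.3,0,0,0],[1,0,0,0,0]]}}

```text
time: 39.75
tool_pos: [0.4941, 0.2163, 0.1648]
ee_rot: [0.066, 1.569, -2.785]
wrist_force: [-0.2, -0.5, -0.1]
width: 0.0153
```

Emit:
{"fn": "carry_out", "kwargs": {"targets": [[1,0.1,0,0,0],[1,0.1,0,0,0],[1,0.1,0,0,0],[1,0,0,0,0]]}}

```text
time: 40.15
tool_pos: [0.4941, 0.2164, 0.1627]
ee_rot: [2.609, 1.571, -0.243]
wrist_force: [1.3, -0.6, -1.5]
width: 0.0153
```

Emit:
{"fn": "carry_out", "kwargs": {"targets": [[1,0.1,0,0,0],[1,0.1,0,0,0],[1,0.1,0,0,0],[1,0,0,0,0]]}}

```text
time: 40.55
tool_pos: [0.4947, 0.2165, 0.1617]
ee_rot: [3.109, 1.568, 0.257]
wrist_force: [-0.7, -0.1, 5.6]
width: 0.0154
```

Emit:
{"fn": "carry_out", "kwargs": {"targets": [[1,0.1,0,0,0],[1,0.1,0,0,0],[1,0,0,0,0],[1,-1,0,0,0],[1,-3,0,0,0],[1,-4,0,0,0],[1,0,0,0,0],[1,0,0,0,0]]}}

```text
time: 41.35
tool_pos: [0.4947, 0.2165, 0.2386]
ee_rot: [3.114, 1.568, 0.262]
wrist_force: [-0.7, 0.0, -0.6]
width: 0.0154
```

```bash
python3 - <<'E'
from h import *
go(.6945,.0175,.235,None)
E
```

```text
shift [  0.4   24.79 -13.45] turn 0 jaw -73.4 toolz [-0.96 -0.29 -0.  ] down [ 0.002  0.001 -1.   ] tcp [0.4947 0.2165 0.2386] j [ 0.31  0.06  1.34 -0.    1.74  1.59] F [-0.7  0.  -0.6] t 41.4 w 0.0154
```

Emit:
{"fn": "carry_out", "kwargs": {"targets": [[1,0,3.1,-1.68,0],[1,0,3.1,-1.68,0],[1,0,3.1,-1.68,0],[1,0,3.1,-1.68,0],[1,0,3.1,-1.68,0],[1,0,3.1,-1.68,0],[1,0,3.1,-1.68,0],[1,0,3.1,-1.68,0],[1,0,0,0,0],[1,0,0,0,0]]}}

```text
time: 42.35
tool_pos: [0.6932, 0.0168, 0.2343]
ee_rot: [-0.432, 1.565, 2.999]
wrist_force: [-0.7, 0.6, -0.6]
width: 0.0156
```

```bash
python3 - <<'E'
from h import *
go(.6945,.0172,.1,None)
im,K,T,_=snap("wrist","w8")
h=cv2.cvtColor(im,cv2.COLOR_BGR2HSV)
cv2.imwrite("pics/w8c.png",cv2.resize(im[80:300,150:380],None,fx=2.5,fy=2.5))
print(proj(K,T,[[.6945,.0172,.07]]))
E
```

```text
shift [13.43  0.03 -0.2 ] turn 0 jaw -73.4 toolz [-0.96 -0.29  0.01] down [-0.006  0.001 -1.   ] tcp [0.6932 0.0168 0.2343] j [-0.06  0.42  0.91  0.    1.82  1.22] F [-0.7  0.6 -0.6] t 42.4 w 0.0156
[[257.49158741 171.57031705]]
```

View pics/w8c.png

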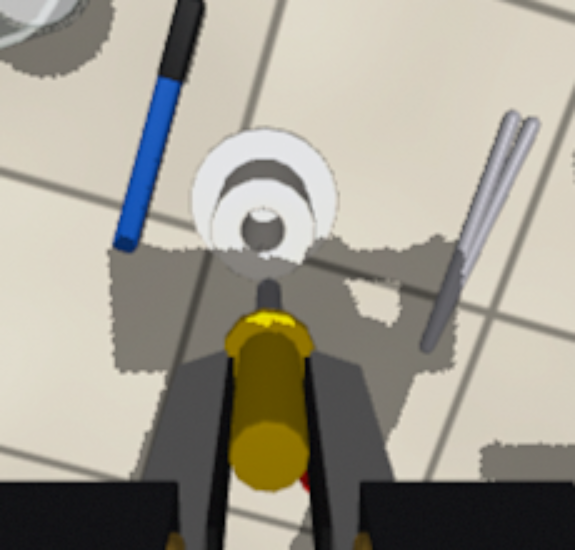

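The bore is at full-frame (255,172), 2 px left of the prediction, so the offset is about 2 mm. Inserting.

Emit:
{"fn": "carry_out", "kwargs": {"targets": [[1,2,-0.1,-0.1,0],[1,3,0,0,0],[1,2,0,0,0],[1,2,0,0,0],[1,2,0,0,0],[1,1.5,0,0,0],[1,0.5,0,0,0],[1,0,0,0,0]]}}

```text
time: 43.2
tool_pos: [0.6937, 0.0192, 0.107]
ee_rot: [-0.359, 1.569, 3.074]
wrist_force: [0.9, 0.2, -1.1]
width: 0.0155
```

Emit:
{"fn": "carry_out", "kwargs": {"targets": [[1,0.2,0,0,0],[1,0.2,0,0,0],[1,0,0,0,0]]}}

```text
time: 43.5
tool_pos: [0.6949, 0.0184, 0.1044]
ee_rot: [2.738, 1.57, -0.114]
wrist_force: [-0.4, 0.7, -0.6]
width: 0.0154
```

Emit:
{"fn": "carry_out", "kwargs": {"targets": [[1,0.2,0,0,0],[1,0.2,0,0,0],[1,0.1,0,0,0],[1,0,0,0,0]]}}

```text
time: 43.9
tool_pos: [0.6945, 0.0184, 0.0985]
ee_rot: [0.212, 1.571, -2.639]
wrist_force: [0.7, 0.0, -0.6]
width: 0.0152
```

Emit:
{"fn": "carry_out", "kwargs": {"targets": [[1,0.2,0,0,0],[1,0,0,0,0]]}}

```text
time: 44.1
tool_pos: [0.6947, 0.0184, 0.0984]
ee_rot: [2.694, 1.569, -0.157]
wrist_force: [-1.5, 0.7, 4.9]
width: 0.0156
```

Seated. Release and rise, then locate the pots afresh.

Emit:
{"fn": "carry_out", "kwargs": {"targets": [[0.5,0,0,0,0],[0.5,0,0,0,0],[0.5,0,0,0,0],[0.5,0,0,0,0],[0.5,-1,0,0,0],[0.5,-3,0,0,0],[0.4,-4,0,0,0],[0.4,-4,0,0,0],[0.4,0,0,5,0],[0.4,0,0,5,0],[0.4,0,0,0,0]]}}

```text
time: 45.2
tool_pos: [0.5927, -0.011, 0.2156]
ee_rot: [-0.247, 1.564, -3.1]
wrist_force: [-0.3, 0.3, -0.3]
width: 0.0566
```

```bash
cat > pots.py <<'E'
from h import *
for cam,am in(("top",60),("scene",60)):
    im,K,T,_=snap(cam,"p_"+cam)
    h=cv2.cvtColor(im,cv2.COLOR_BGR2HSV); r=((h[...,0]<8)|(h[...,0]>172))&(h[...,1]>150)&(h[...,2]>60)
    for c in blobs(r,am):
        x,y,rr=ctr(c); print(cam,(round(x),round(y),round(rr,1)),ray(K,T,(x,y),.058 if cam=="top" else .052)[0].round(4))
go(.59,-.046,.23,None)
E
python3 pots.py
```

```text
top (250, 256, 7.3) [0.4272 0.0098 0.058 ]
top (247, 225, 7.2) [0.5059 0.0143 0.058 ]
top (271, 192, 7.2) [ 0.5854 -0.0477  0.058 ]
scene (244, 379, 5.4) [0.8351 0.2951 0.052 ]
scene (299, 195, 7.8) [0.5092 0.0182 0.052 ]
scene (256, 194, 8.0) [ 0.5941 -0.0418  0.052 ]
scene (324, 181, 7.6) [0.4279 0.0145 0.052 ]
shift [-1.25  3.19  1.8 ] turn 0 jaw -73.4 toolz [-0.96 -0.29 -0.  ] down [ 0.001 -0.    -1.   ] tcp [ 0.5981 -0.0103  0.2175] j [-0.11  0.19  1.23  0.    1.72  1.17] F [ 0.3  0.9 -0.2] t 45.3 w 0.0564
```

Emit:
{"fn": "carry_out", "kwargs": {"targets": [[0.4,0,1.6,0.9,0],[0.4,0,1.6,0.9,0],[0.4,0,0,0,0],[0.4,0,0,0,0]]}}

```text
time: 45.7
tool_pos: [0.5921, -0.0457, 0.2172]
ee_rot: [3.119, 1.569, 0.267]
wrist_force: [0.6, -0.0, -0.2]
width: 0.0559
```

```bash
cat > cap.py <<'E'
from h import *
import sys
im,K,T,_=snap("wrist","c"+sys.argv[1])
h=cv2.cvtColor(im,cv2.COLOR_BGR2HSV); H,S,V=h[...,0],h[...,1].astype(int),h[...,2]
r=((H<8)|(H>172))&(S>150)&(V>40); r[290:]=0
for c in blobs(r,150):
    # cap = cylinder z .040-.058: ray the blob centroid onto the cap's mid height
    x,y,rr=ctr(c); print("cap",(round(x),round(y),round(rr)),ray(K,T,(x,y),.049)[0].round(4),cv2.boundingRect(c))
    q=ctr(c); print("  bottom-edge top centre:",ray(K,T,(x,cv2.boundingRect(c)[1]+cv2.boundingRect(c)[3]-1),.058)[0].round(4))
go(float(sys.argv[2]),float(sys.argv[3]),.034,None)
E
python3 cap.py 1 .588 -.047; cp pics/c1.png pics/c1v.png
```

```text
cap (181, 229, 18) [0.508  0.0162 0.049 ] (164, 212, 34, 33)
  bottom-edge top centre: [0.4953 0.0112 0.058 ]
cap (257, 173, 18) [ 0.5924 -0.0452  0.049 ] (239, 155, 36, 37)
  bottom-edge top centre: [ 0.5756 -0.0502  0.058 ]
shift [18.31  0.05  0.44] turn 0 jaw -73.3 toolz [-0.96 -0.29 -0.  ] down [ 0.001  0.    -1.   ] tcp [ 0.5919 -0.0453  0.2171] j [-0.17  0.18  1.24  0.    1.72  1.11] F [-0.   0.6  0.1] t 45.8 w 0.056
```

View pics/c1.png

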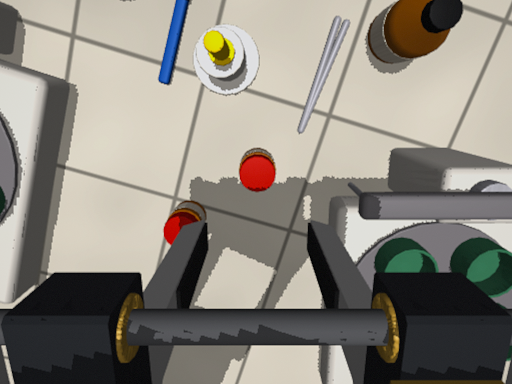

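The cap at (257,174) puts the pot at about (.592,-.0455), right under the TCP. The R dispenser arm is near the wide gripper body, so I'll turn the jaws to lie along x before descending.

Emit:
{"fn": "carry_out", "kwargs": {"targets": [[0.4,0,0,0,-8.3],[0.4,0,0,0,-8.3],[0.4,0,0,0,-8.3],[0.4,0,0,0,-8.3],[0.4,0,0,0,-8.3],[0.4,0,0,0,-8.3],[0.4,0,0,0,-8.3],[0.4,0,0,0,-8.3],[0.4,0,0,0,0],[0.4,0,0,0,0]]}}

```text
time: 46.75
tool_pos: [0.5911, -0.0453, 0.2167]
ee_rot: [1.967, 1.57, 0.272]
wrist_force: [-0.1, 0.2, -0.3]
width: 0.0567
```

```bash
python3 cap.py 2 .592 -.0455; python3 -c "
from h import *
im,K,T,_=snap('top')
print(ray(K,T,(306,178),.155))"
```

```text
cap (258, 173, 18) [ 0.5923 -0.0456  0.049 ] (241, 155, 36, 37)
  bottom-edge top centre: [ 0.5902 -0.0627  0.058 ]
cap (89, 137, 22) [0.4261 0.0128 0.049 ] (67, 119, 44, 38)
  bottom-edge top centre: [ 0.4258 -0.0055  0.058 ]
cap (167, 124, 20) [0.5075 0.0158 0.049 ] (147, 106, 40, 38)
  bottom-edge top centre: [ 0.5063 -0.0023  0.058 ]
shift [18.27  0.1  -0.  ] turn 0 jaw -7.1 toolz [-0.12 -0.99 -0.  ] down [ 0.  0. -1.] tcp [ 0.591  -0.0454  0.2167] j [-0.17  0.18  1.24  0.    1.72 -0.05] F [ 0.6  0.1 -0.4] t 46.8 w 0.0564
[[ 0.60911505 -0.12720823  0.155     ]]
```

Emit:
{"fn": "carry_out", "kwargs": {"targets": [[0.4,3,0.1,0,0],[0.4,4,0,0,0],[0.4,4,0,0,0],[0.4,4,0,0,0],[0.4,2.5,0,0,0],[0.4,0.8,0,0,0],[1,0,0,0,0],[1,0,0,0,0],[1,0,0,0,0],[1,0,0,0,0],[1,0,0,0,0]]}}

```text
time: 47.95
tool_pos: [0.5931, -0.0463, 0.036]
ee_rot: [1.513, 1.567, -0.18]
wrist_force: [-0.3, -0.3, 5.2]
width: 0.0386
```

Emit:
{"fn": "carry_out", "kwargs": {"targets": [[1,-1,0,0,0],[1,-3,0,0,0],[1,-4,0,0,0],[1,-4,0,0,0],[1,-4,0,0,0],[1,-1,0,0,0],[1,0,0,0,0],[1,0,0,0,0]]}}

```text
time: 48.75
tool_pos: [0.5906, -0.046, 0.2011]
ee_rot: [-1.588, 1.567, 3.003]
wrist_force: [0.0, -0.4, -1.7]
width: 0.0382
```

```bash
python3 - <<'E'
from h import *
S=np.array([[.4512,.2826],[.4978,.3454],[.5722,.3187],[.570,.2412],[.4959,.219]])
th,t,e=rigid(W,S); print(np.degrees(th),t,e.round(4)); c,s=np.cos(th),np.sin(th)
print((W@np.array([[c,s],[-s,c]])+t).round(4))
go(.573,.319,.2,None)
E
```

```text
-1.2331006202377344 [0.51742 0.28138] [0.0018 0.0014 0.0018 0.0018 0.0023]
[[0.4494 0.2828]
 [0.4978 0.3468]
 [0.5733 0.3202]
 [0.5715 0.2402]
 [0.495  0.2168]]
shift [  0.14  -6.18 -36.01] turn 0 jaw -7.0 toolz [-0.12 -0.99 -0.  ] down [-0.004  0.001 -1.   ] tcp [ 0.5906 -0.046   0.2011] j [-0.17  0.19  1.27 -0.    1.69 -0.05] F [ 0.  -0.4 -1.7] t 48.8 w 0.0382
```

Emit:
{"fn": "carry_out", "kwargs": {"targets": [[1,0,-0.69,-4,0],[1,0,-0.69,-4,0],[1,0,-0.69,-4,0],[1,0,-0.69,-4,0],[1,0,-0.69,-4,0],[1,0,-0.69,-4,0],[1,0,-0.69,-4,0],[1,0,-0.69,-4,0],[1,0,-0.69,-4,0],[1,0,0,0,0],[1,0,0,0,0]]}}

```text
time: 49.85
tool_pos: [0.5722, 0.319, 0.1996]
ee_rot: [-0.922, 1.564, -2.613]
wrist_force: [-0.7, 0.2, -1.5]
width: 0.0389
```

```bash
python3 - <<'E'
from h import *
go(.573,.3195,.135,None)
im,K,T,_=snap("wrist","w9")
print(proj(K,T,[[.573,.3195,.1],[.495,.2168,.1],[.4495,.2825,.1],[.517,.2805,.15]]).round())
E
```

```text
shift [ 6.46  0.11 -0.09] turn 0 jaw -6.9 toolz [-0.12 -0.99  0.  ] down [-0.006 -0.003 -1.   ] tcp [0.5722 0.319  0.1996] j [ 0.42  0.33  1.09 -0.    1.72  0.54] F [-0.7  0.2 -1.5] t 49.9 w 0.0389
[[258. 188.]
 [189. 303.]
 [126. 244.]
 [190. 265.]]
```

View pics/w9.png

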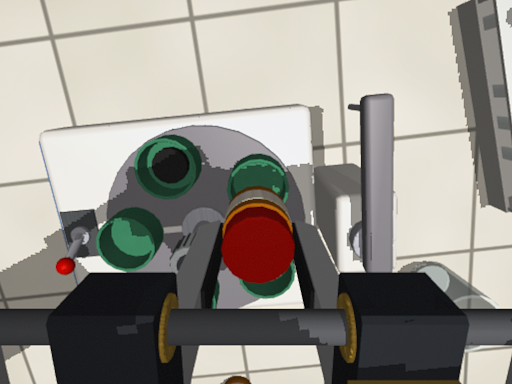

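The well 3 rim spans columns 228–288, centred on 258 as predicted, with the centre row about 185. I'll nudge it slightly in +y and lower.

Emit:
{"fn": "carry_out", "kwargs": {"targets": [[1,2,0.1,-0.2,0],[1,2,0,0,0],[1,1.5,0,0,0],[1,0.3,0,0,0],[1,0,0,0,0],[1,0,0,0,0]]}}

```text
time: 50.5
tool_pos: [0.5755, 0.3204, 0.1467]
ee_rot: [2.048, 1.569, 0.355]
wrist_force: [-0.5, -0.0, -0.7]
width: 0.0384
```

Emit:
{"fn": "carry_out", "kwargs": {"targets": [[1,0.4,0,0,0],[1,0.4,0,0,0],[1,0.3,0,0,0],[1,0.2,0,0,0],[1,0,0,0,0]]}}

```text
time: 51.0
tool_pos: [0.5751, 0.3202, 0.1354]
ee_rot: [1.585, 1.569, -0.107]
wrist_force: [-3.0, -1.9, 6.3]
width: 0.0388
```

It touched the rim 2.5 mm too far in x. Lift a little and shift.

Emit:
{"fn": "carry_out", "kwargs": {"targets": [[1,-0.4,0,0,0],[1,0,-0.25,0,0],[1,0,0,0,0],[1,0,0,0,0],[1,0.3,0,0,0],[1,0.3,0,0,0],[1,0.2,0,0,0],[1,0,0,0,0]]}}

```text
time: 51.8
tool_pos: [0.5721, 0.3207, 0.1277]
ee_rot: [-0.975, 1.569, -2.667]
wrist_force: [0.1, 0.2, -0.9]
width: 0.0391
```

Emit:
{"fn": "carry_out", "kwargs": {"targets": [[1,0.3,0,0,0],[1,0.3,0,0,0],[1,0.3,0,0,0],[1,0.3,0,0,0],[1,0.2,0,0,0],[1,0,0,0,0]]}}

```text
time: 52.4
tool_pos: [0.5722, 0.3208, 0.1141]
ee_rot: [-0.953, 1.57, -2.645]
wrist_force: [0.5, -0.6, -1.5]
width: 0.0386
```

Emit:
{"fn": "carry_out", "kwargs": {"targets": [[1,0.2,0,0,0],[1,0.1,0,0,0],[1,0,0,0,0]]}}

```text
time: 52.7
tool_pos: [0.5724, 0.3209, 0.1115]
ee_rot: [-0.807, 1.571, -2.5]
wrist_force: [-1.1, -1.0, -1.0]
width: 0.0384
```

Emit:
{"fn": "carry_out", "kwargs": {"targets": [[1,0.1,0,0,0],[1,0.1,0,0,0],[1,0,0,0,0]]}}

```text
time: 53.0
tool_pos: [0.5725, 0.3209, 0.1101]
ee_rot: [1.806, 1.57, 0.113]
wrist_force: [-0.9, -0.9, 1.2]
width: 0.0385
```

Emit:
{"fn": "carry_out", "kwargs": {"targets": [[1,0.1,0,0,0],[1,0,0,0,0]]}}

```text
time: 53.2
tool_pos: [0.5726, 0.321, 0.11]
ee_rot: [1.991, 1.57, 0.299]
wrist_force: [-1.8, -1.3, 5.1]
width: 0.0385
```

Seated at .110 as expected. Release and go to the next pot.

Emit:
{"fn": "carry_out", "kwargs": {"targets": [[0.4,0,0,0,0],[0.4,0,0,0,0],[0.4,0,0,0,0],[0.4,-1,0,0,0],[0.4,-4,0,0,0],[0.4,-4,0,0,0],[0.4,0,0,0,0],[0.4,0,0,0,0]]}}

```text
time: 54.0
tool_pos: [0.5733, 0.3214, 0.2011]
ee_rot: [2.1, 1.566, 0.408]
wrist_force: [0.6, -0.1, -0.0]
width: 0.0563
```

```bash
python3 pots.py; python3 -c "
from h import *
go(.5075,.0155,.2,None)"
```

```text
top (250, 257, 7.4) [0.425  0.0104 0.058 ]
top (248, 225, 7.4) [0.5058 0.0135 0.058 ]
top (116, 201, 7.4) [0.5759 0.347  0.058 ]
scene (244, 379, 5.4) [0.8351 0.2951 0.052 ]
scene (378, 292, 12.0) [0.531  0.3064 0.052 ]
scene (299, 195, 7.8) [0.5091 0.0181 0.052 ]
scene (324, 181, 7.6) [0.4279 0.0155 0.052 ]
shift [-3.23  6.24 36.18] turn 0 jaw -7.0 toolz [-0.12 -0.99  0.  ] down [-0.002 -0.001 -1.   ] tcp [0.572  0.3207 0.1974] j [ 0.42  0.33  1.1  -0.    1.71  0.55] F [ 0.4 -0.9  0.3] t 54.1 w 0.0565
shift [-0.22 -2.69 31.08] turn 0 jaw -7.0 toolz [-0.12 -0.99  0.  ] down [-0.002 -0.001 -1.   ] tcp [0.572  0.3207 0.1974] j [ 0.42  0.33  1.1  -0.    1.71  0.55] F [ 0.4 -0.9  0.3] t 54.1 w 0.0565
```

Emit:
{"fn": "carry_out", "kwargs": {"targets": [[0.4,0,-0.34,3.88,0],[0.4,0,-0.34,3.88,0],[0.4,0,-0.34,3.88,0],[0.4,0,-0.34,3.88,0],[0.4,0,-0.34,3.88,0],[0.4,0,-0.34,3.88,0],[0.4,0,-0.34,3.88,0],[0.4,0,-0.34,3.88,0],[0.4,0,0,0,0],[0.4,0,0,0,0]]}}

```text
time: 55.1
tool_pos: [0.507, 0.0158, 0.1971]
ee_rot: [-1.767, 1.568, 2.822]
wrist_force: [0.5, 0.4, -0.0]
width: 0.0565
```

```bash
python3 cap.py 3 .5075 .0155
```

```text
cap (178, 191, 20) [0.4264 0.0113 0.049 ] (158, 171, 40, 39)
  bottom-edge top centre: [ 0.4255 -0.0049  0.058 ]
cap (258, 177, 20) [0.5082 0.0152 0.049 ] (240, 158, 38, 40)
  bottom-edge top centre: [ 0.506  -0.0023  0.058 ]
shift [16.34  0.08  0.11] turn 0 jaw -7.0 toolz [-0.12 -0.99 -0.  ] down [-0.002  0.001 -1.   ] tcp [0.5073 0.0166 0.1974] j [-0.08 -0.    1.48  0.    1.67  0.04] F [0.7 1.  0.1] t 55.1 w 0.0566
```

Emit:
{"fn": "carry_out", "kwargs": {"targets": [[0.4,3,0.1,0.1,0],[0.4,4,0,0,0],[0.4,4,0,0,0],[0.4,3,0,0,0],[0.4,1.5,0,0,0],[0.4,0.8,0,0,0],[1,0,0,0,0],[1,0,0,0,0],[1,0,0,0,0],[1,0,0,0,0],[1,0,0,0,0]]}}

```text
time: 56.25
tool_pos: [0.5096, 0.0151, 0.0369]
ee_rot: [1.727, 1.568, 0.035]
wrist_force: [-0.5, 0.5, 1.7]
width: 0.0388
```

Emit:
{"fn": "carry_out", "kwargs": {"targets": [[1,-1,0,0,0],[1,-3,0,0,0],[1,-4,0,0,0],[1,-4,0,0,0],[1,-4,0,0,0],[1,0,0,0,0],[1,0,0,0,0]]}}

```text
time: 56.95
tool_pos: [0.5091, 0.0148, 0.1972]
ee_rot: [1.536, 1.568, -0.157]
wrist_force: [0.0, -0.2, -1.2]
width: 0.0386
```

```bash
python3 -c "
from h import *
go(.4945,.2168,.195,None)"
```

```text
shift [  0.2   -3.91 -19.87] turn 0 jaw -7.0 toolz [-0.12 -0.99  0.  ] down [ 0.003 -0.    -1.   ] tcp [0.5091 0.0148 0.1972] j [-0.08 -0.    1.48 -0.    1.66  0.04] F [ 0.  -0.2 -1.2] t 57.0 w 0.0386
```

Emit:
{"fn": "carry_out", "kwargs": {"targets": [[1,0,-0.78,-3.97,0],[1,0,-0.78,-3.97,0],[1,0,-0.78,-3.97,0],[1,0,-0.78,-3.97,0],[1,0,-0.78,-3.97,0],[1,0,0,0,0],[1,2.5,0,0,0],[1,2,0,0,0],[1,0.3,0,0,0],[1,0,0,0,0],[1,0,0,0,0]]}}

```text
time: 58.05
tool_pos: [0.4944, 0.2163, 0.1481]
ee_rot: [1.583, 1.57, -0.11]
wrist_force: [-0.0, 0.3, -0.8]
width: 0.0387
```

```bash
python3 -c "
from h import *
go(.4945,.217,.1109,None)"
```

```text
shift [ 3.72  0.   -0.07] turn 0 jaw -7.0 toolz [-0.12 -0.99 -0.  ] down [ 0.001 -0.    -1.   ] tcp [0.4944 0.2163 0.1481] j [ 0.31  0.08  1.49 -0.    1.57  0.43] F [-0.   0.3 -0.8] t 58.0 w 0.0387
```

Emit:
{"fn": "carry_out", "kwargs": {"targets": [[1,0.4,0,0,0],[1,0.4,0,-0.07,0],[1,0.4,0,0,0],[1,0.4,0,0,0],[1,0.2,0,0,0],[1,0,0,0,0]]}}

```text
time: 58.65
tool_pos: [0.4938, 0.2174, 0.1291]
ee_rot: [-1.041, 1.57, -2.733]
wrist_force: [-0.0, 0.2, 0.1]
width: 0.038
```

Emit:
{"fn": "carry_out", "kwargs": {"targets": [[1,0.4,0,0,0],[1,0.4,0,0,0],[1,0.4,0,0,0],[1,0.3,0,0,0],[1,0,0,0,0]]}}

```text
time: 59.15
tool_pos: [0.4937, 0.2173, 0.1139]
ee_rot: [-1.059, 1.569, -2.751]
wrist_force: [0.2, 0.1, -1.7]
width: 0.0384
```

Inside the well cleanly; finish seating.

Emit:
{"fn": "carry_out", "kwargs": {"targets": [[1,0.1,0,0,0],[1,0.1,0,0,0],[1,0.1,0,0,0],[1,0.1,0,0,0],[1,0,0,0,0]]}}

```text
time: 59.65
tool_pos: [0.4942, 0.2176, 0.1109]
ee_rot: [2.022, 1.57, 0.329]
wrist_force: [-0.2, 0.2, 0.6]
width: 0.0383
```

Emit:
{"fn": "carry_out", "kwargs": {"targets": [[1,0.1,0,0,0],[1,0,0,0,0]]}}

```text
time: 59.85
tool_pos: [0.4942, 0.2177, 0.1108]
ee_rot: [2.181, 1.57, 0.489]
wrist_force: [-2.7, 0.3, 5.4]
width: 0.0383
```

Emit:
{"fn": "carry_out", "kwargs": {"targets": [[0.4,0,0,0,0],[0.4,0,0,0,0],[0.4,0,0,0,0],[0.4,-1,0,0,0],[0.4,-4,0,0,0],[0.4,-4,0,0,0],[0.4,0,0,0,0],[0.4,0,0,0,0]]}}

```text
time: 60.65
tool_pos: [0.4949, 0.2177, 0.2015]
ee_rot: [1.958, 1.567, 0.265]
wrist_force: [-0.2, 0.1, 0.1]
width: 0.0563
```

```bash
python3 pots.py; python3 -c "
from h import *
go(.4262,.0112,.2,None)"
```

```text
top (250, 257, 7.4) [0.425  0.0104 0.058 ]
top (161, 232, 8.4) [0.4922 0.2329 0.058 ]
scene (244, 379, 5.4) [0.8351 0.2951 0.052 ]
scene (378, 293, 11.9) [0.533  0.3064 0.052 ]
scene (368, 233, 10.0) [0.4453 0.1908 0.052 ]
scene (324, 181, 7.6) [0.4279 0.0155 0.052 ]
shift [-3.16 12.77 24.96] turn 0 jaw -7.0 toolz [-0.12 -0.99  0.  ] down [-0.002 -0.001 -1.   ] tcp [0.4935 0.2173 0.1984] j [ 0.31  0.07  1.41 -0.    1.67  0.43] F [ 0.1  0.7 -0. ] t 60.8 w 0.0562
shift [-0.13 -4.18 21.27] turn 0 jaw -7.0 toolz [-0.12 -0.99  0.  ] down [-0.002 -0.001 -1.   ] tcp [0.4935 0.2173 0.1984] j [ 0.31  0.07  1.41 -0.    1.67  0.43] F [ 0.1  0.7 -0. ] t 60.8 w 0.0562
```

Emit:
{"fn": "carry_out", "kwargs": {"targets": [[0.4,0,-0.7,3.55,0],[0.4,0,-0.7,3.55,0],[0.4,0,-0.7,3.55,0],[0.4,0,-0.7,3.55,0],[0.4,0,-0.7,3.55,0],[0.4,0,-0.7,3.55,0],[0.4,0,0,0,0],[0.4,0,0,0,0]]}}

```text
time: 61.55
tool_pos: [0.4258, 0.0109, 0.1982]
ee_rot: [-1.768, 1.568, 2.821]
wrist_force: [-0.4, -0.4, -0.5]
width: 0.0564
```

```bash
python3 cap.py 4 .4262 .0112
```

```text
cap (258, 176, 20) [0.4268 0.0118 0.049 ] (239, 157, 38, 39)
  bottom-edge top centre: [ 0.4246 -0.0055  0.058 ]
shift [16.45  0.04  0.04] turn 0 jaw -7.0 toolz [-0.12 -0.99 -0.  ] down [-0.002  0.001 -1.   ] tcp [0.4262 0.0115 0.1985] j [-0.11 -0.19  1.65  0.    1.68  0.02] F [0.4 0.4 0.1] t 61.6 w 0.0567
```

Emit:
{"fn": "carry_out", "kwargs": {"targets": [[0.4,3,0.05,0,0],[0.4,4,0,0,0],[0.4,4,0,0,0],[0.4,3,0,0,0],[0.4,1.5,0,0,0],[0.4,0.9,0,0,0],[1,0,0,0,0],[1,0,0,0,0],[1,0,0,0,0],[1,0,0,0,0],[1,0,0,0,0]]}}

```text
time: 62.7
tool_pos: [0.428, 0.011, 0.0367]
ee_rot: [1.626, 1.568, -0.066]
wrist_force: [-0.3, -0.6, 1.7]
width: 0.0382
```

Emit:
{"fn": "carry_out", "kwargs": {"targets": [[1,-1,0,0,0],[1,-3,0,0,0],[1,-4,0,0,0],[1,-4,0,0,0],[1,-4,0,0,0],[1,0,0,0,0],[1,0,0,0,0]]}}

```text
time: 63.4
tool_pos: [0.4275, 0.0109, 0.197]
ee_rot: [1.528, 1.568, -0.165]
wrist_force: [-0.8, 0.1, -2.0]
width: 0.0386
```

```bash
python3 -c "
from h import *
go(.4488,.2828,.195,None)"
```

```text
shift [  0.2   -1.2  -27.24] turn 0 jaw -7.0 toolz [-0.12 -0.99  0.  ] down [ 0.003 -0.    -1.   ] tcp [0.4275 0.0109 0.197 ] j [-0.11 -0.19  1.65 -0.    1.68  0.01] F [-0.8  0.1 -2. ] t 63.4 w 0.0386
```

Emit:
{"fn": "carry_out", "kwargs": {"targets": [[1,0,-0.17,-3.89,0],[1,0,-0.17,-3.89,0],[1,0,-0.17,-3.89,0],[1,0,-0.17,-3.89,0],[1,0,-0.17,-3.89,0],[1,0,-0.17,-3.89,0],[1,0,-0.17,-3.89,0],[1,0,0,0,0],[1,2.5,0,0,0],[1,2,0,0,0],[1,0.3,0,0,0],[1,0,0,0,0],[1,0,0,0,0]]}}

```text
time: 64.7
tool_pos: [0.4486, 0.2825, 0.1482]
ee_rot: [1.882, 1.57, 0.189]
wrist_force: [0.2, 1.0, -1.6]
width: 0.0383
```

```bash
python3 -c "
from h import *
go(.4488,.2828,.1107,None)"
```

```text
shift [ 3.75  0.01 -0.03] turn 0 jaw -7.0 toolz [-0.12 -0.99 -0.  ] down [ 0.001  0.    -1.   ] tcp [0.4486 0.2825 0.1482] j [ 0.46  0.06  1.51 -0.    1.57  0.58] F [ 0.2  1.  -1.6] t 64.7 w 0.0383
```

Emit:
{"fn": "carry_out", "kwargs": {"targets": [[1,0.4,0,0,0],[1,0.4,0,0,0],[1,0.4,0,0,0],[1,0.4,0,0,0],[1,0.2,0,0,0],[1,0,0,0,0]]}}

```text
time: 65.3
tool_pos: [0.448, 0.2827, 0.129]
ee_rot: [-0.927, 1.57, -2.619]
wrist_force: [0.8, -0.4, -1.2]
width: 0.0382
```

Emit:
{"fn": "carry_out", "kwargs": {"targets": [[1,0.4,0,0,0],[1,0.4,0,0,0],[1,0.4,0,0,0],[1,0.3,0,0,0],[1,0,0,0,0]]}}

```text
time: 65.8
tool_pos: [0.4479, 0.2826, 0.1139]
ee_rot: [-0.909, 1.569, -2.602]
wrist_force: [-0.7, -0.1, -0.4]
width: 0.0381
```

Emit:
{"fn": "carry_out", "kwargs": {"targets": [[1,0.1,0,0,0],[1,0.1,0,0,0],[1,0.1,0,0,0],[1,0.1,0,0,0],[1,0.1,0,0,0],[1,0,0,0,0]]}}

```text
time: 66.4
tool_pos: [0.4484, 0.283, 0.1107]
ee_rot: [2.267, 1.57, 0.575]
wrist_force: [-2.2, -0.3, 3.1]
width: 0.0385
```

Seated. Release, withdraw and check everything.

Emit:
{"fn": "carry_out", "kwargs": {"targets": [[0.4,0,0,0,0],[0.4,0,0,0,0],[0.4,0,0,0,0],[0.4,-1,0,0,0],[0.4,-4,0,0,0],[0.4,-4,0,0,0],[0.4,-2,0,3,0],[0.4,0,0,4,0],[0.4,0,0,4,0],[0.4,0,0,4,0],[0.4,0,0,4,0],[0.4,0,0,4,0],[0.4,0,0,0,0],[0.4,0,0,0,0]]}}

```text
time: 67.8
tool_pos: [0.4206, 0.0542, 0.2204]
ee_rot: [2.111, 1.569, 0.416]
wrist_force: [0.5, -0.1, -0.1]
width: 0.0562
```

```bash
python3 - <<'E'
from h import *
CAR["L"]=(np.radians(-1.4),np.array([.5165,.281]))
t,K,T,_=snap("top"); s,K2,T2,_=snap("scene")
for nm,I,k,tt in(("top",t,K,T),("scene",s,K2,T2)):
    h=cv2.cvtColor(I,cv2.COLOR_BGR2HSV); r=((h[...,0]<8)|(h[...,0]>172))&(h[...,1]>150)&(h[...,2]>60)
    print(nm,"red",[[round(v,1) for v in ctr(c)] for c in blobs(r,5)])
    for w in(0,2,4): print(" exp cap",proj(k,tt,[*cp("L",*W[w]),.132]).round(1))
    for c,a in(("L",0),("R",1)): print(" ball",c,proj(k,tt,[*cp(c,-.127,.038*np.sin(a-.5)),.0973]).round(1)," knob",proj(k,tt,[*cp(c,0,0),.15]).round(1))
b=cv2.resize(s[60:320,120:460],(800,600),interpolation=cv2.INTER_CUBIC); cv2.imwrite("pics/fin.png",b)
E
```

```text
top red [[143.0, 277.0, 3.2], [374.5, 273.5, 2.9], [132.6, 253.4, 8.1], [160.6, 233.0, 8.1], [116.4, 200.8, 7.7], [75.5, 106.5, 2.9], [101.9, 100.1, 3.1], [115.2, 97.5, 2.8], [128.5, 94.5, 2.9]]
 exp cap [[132.  252.5]]
 exp cap [[116.2 200. ]]
 exp cap [[160.1 232.2]]
 ball L [[143.6 276.2]]  knob [[130.1 223.3]]
 ball R [[373.8 274.1]]  knob [[369.1 221.1]]
scene red [[244.5, 378.8, 5.4], [377.8, 292.7, 11.7], [412.5, 242.0, 14.2], [368.4, 232.7, 10.0], [272.0, 100.5, 2.1]]
 exp cap [[410.1 242.4]]
 exp cap [[378.1 289.4]]
 exp cap [[369.  229.3]]
 ball L [[418.1 233. ]]  knob [[387.2 253.1]]
 ball R [[272.3 100.1]]  knob [[237.6 101.7]]
```

View pics/fin.png

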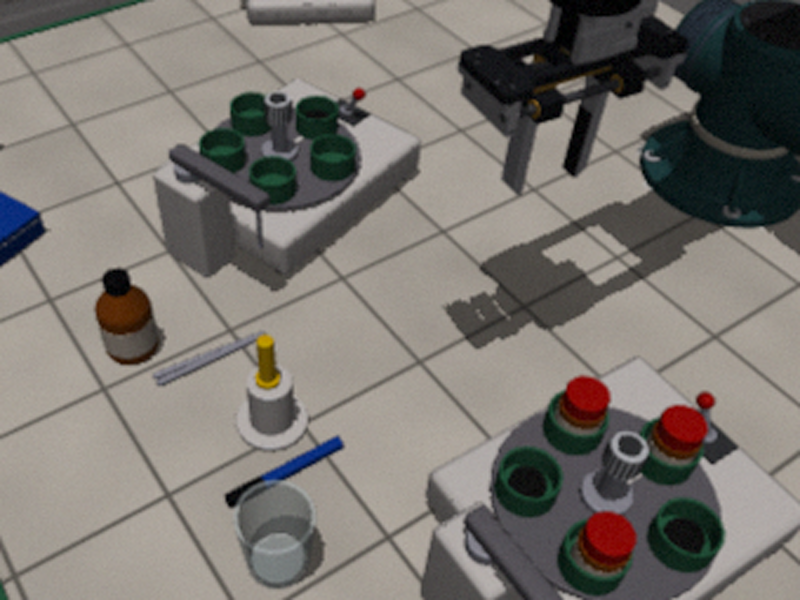

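The final view shows three pots seated in the near carousel at (587,400), (682,432) and (608,540), with bungs in its other two wells. The rod is in its stand at (265,360), R's toggle is off, R's knob is back at its lower height, and the bystanders are in place.

```bash
python3 -c "
from bench import robot
print(robot.close_job())"
```

```text
the job is handed in; nothing more can be done
None
```

The job is done and handed in at about 68 s of the 210 s allowed, and the last camera checks agree with it.

- **Spindles:** I pulled both up against their upper stops and left them up together to compare. The right carousel (at y < 0) travelled 11.0 mm and is the worn one; the left travelled about 3 mm. Both were then pushed back down onto their lower stops, with 10–11 N at the stop.
- **Toggle:** The right carousel is switched off, with the ball where full off should be in two views. The left carousel was left on.
- **Feeling the wells:** In the left carousel I felt wells 1 to 5 in clockwise order from the home mark. Wells 1, 3 and 5 reached the floor; wells 2 and 4 stopped 12 mm higher, so each holds a bung.
- **Pots:** All three stand in wells 3, 5 and 1, each lowered to the height expected for fully home. In the overhead view the caps are within 1 px of their expected places; in the oblique view, up to about 3 px off.
- **Rod and bench:** The rod is back in its stand with the collar resting on top. The forceps, marker, bottle and beaker look undisturbed.

**Two things went wrong and were put right:**
- The first push on the toggle rode up over the ball, with about 20 N vertical, and left it at about 0.7 rad. I finished it with a lower push.
- The first pot touched the rim of well 3 at about 6 N. I lifted it and shifted it 2.5 mm before it went in.

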